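# Book the job, then hold the bench gauge open

## Robot

A 6-joint arm with a two-finger parallel gripper is mounted at the origin on the work surface. World frame = base frame: x ahead of the robot, y to its left, z up, the work surface at z = 0. Lengths are in mm, angles in rad, forces in N, time in s.
With the tool pointing down it reaches from about 300 to 775 mm from the base axis. Payload 14.6 kg.
Tool frame: the origin (TCP) lies between the finger pads, 19 mm behind the fingertips; this is the grasp point; x points along the fingers, y is the direction in which the jaws open and shut, and the axes are right-handed (so a half turn about x gives the same grasp; the last joint's range is limited). The gripper opens to 85 mm and grips with 20 to 120 N. Pads are 22 mm wide; open, the fingers measure 114 mm over their backs; the gripper's body (76 mm by 85 mm) begins 54 mm behind the grasp point. The pads swing forward as they close: fully open they stand 13 mm farther back than shut.
Start: joints at [1.122, 0.3, 1.521, -0, 1.321, -0.067], TCP at [204.922, 510.389, 249.981] pointing down, gripper open.
Joint ranges: [-3.03, 3.03], [-0.79, 2.21], [0.23, 2.52], [-1.04, 4.18], [0, 3.07], [-2.55, 2.55]. Speed limits (rad/s): [2.22, 2.22, 2.57, 3.14, 3.14, 3.14].

## Interface

Orientations are given as a unit quaternion [x, y, z, w].
In Python, from bench import read_state, cams, job gives the robot as it stands.
- The arm moves only by the shell command python3 -m jog 'ROWS'. ROWS is JSON, a list of rows, each an object of numbers: "dx", "dy", "dz": the shift along the tool's x, y, z in units of 40 mm (1.0 is 40 mm); "rx", "ry", "rz": the turn, a rotation vector about the tool's x, y, z in rad; "grip": the closure, from 0 (fully open) to 1 (shut). In form: [{"dx": .., "dy": .., "dz": .., "rx": .., "ry": .., "rz": .., "grip": ..}, ...]. A call has 1 to 8 rows; each row shifts and turns the commanded pose from where the row before left it, along the tool's axes as they then stand; what a row does not reach is not made up. A row lasts 1/10 s, in which the tool goes at most 50 mm and 8.59 degrees, less where a joint would pass 70% of its speed; a pose out of reach is approached as far as the arm can. A call is refused whole if a number of a shift passes 1 or a number of a turn 0.15, either way. A call with a gripper value outside its range is refused whole. The fingers move at their own pace and stop on an object; the grip force is fixed at half the most. Time passes only in rows, so rows that do not move let the fingers close. It gives the time, the measured TCP pose, the force and the opening at its end, in the units of the state.
- read_state(): the state, without advancing time (a new reading comes with each control period).
- cams.camera(name): name is "side" or "top" or "wrist"; returns the picture (480x640x3 uint8, red, green, blue); there is no depth.
- cams.camera_info(name): a dict with "fov_y" (degrees; the focal length in pixels is half the picture's height over the tangent of half this angle, whatever the lens; pixels are square), "cx", "cy" (the principal point, pixels), "rvec" (rotation vector, rad) and "tvec" (3), from world to camera coordinates, as OpenCV has them. Camera axes: x right, y down, z forward; pixel columns grow to the right and rows downward; lengths in mm; the calibration is good to about 2 mm. A picture is of the moment at which its call begins: read the wrist's pose just before it. camera_info takes no time and is no camera call; for the wrist camera it gives the pose at the moment of the call.
- job.sign_off(): hands the job in, once; it reports no verdict.
The state is a dict: "time": time; "joints": joint angles; "qd": joint speeds; "tau": joint torques, N m; "position": TCP position; "eef_rot": TCP orientation; "ft_force": force on the tool from outside, world axes, zero at the start; "wrist_torque": the same for the moment, N m; "finger_gap": opening from 0.0 (shut) to 1.0 (fully open).
Only numpy, scipy, OpenCV 4.12 (cv2) and the standard library are available. Lean on these libraries where they do the work, as an engineer would, in place of code of your own. Each camera call takes 0.05 s, during which the arm holds its last target.

## Task

Take the blue-handled code reader from its dock, aim its window straight down at the code on the green job card and hold it steady there for a second, about 5 to 12 cm above the card, then stand it upright back in its dock and let go. Then take the black post on the bench gauge's spring carriage, pull the carriage open until its pointers lie in the middle of the red marks, and finish while still holding it there, because it springs shut if released. Leave the loose measuring tools and steel parts where they are.

Things in the scene. Friction and masses are not known exactly. Their poses are not given: they have to be found in the camera images.
- reader: loose code reader, 150 to 310 g, standing in its dock at the start: black head 64 (x) x 50 (y) x 36 mm high, grey collar up to 49 mm, then an upright blue handle 28 x 28 mm square from 49 to 120 mm above the underside (yellow patch near its top). Origin: centre of the underside; z up through the handle. The handle is best pinched about 100 mm above the underside
- reader_window (a point): centre of the reader's scanning window, in the underside of the head; it looks along the reader's own -z (straight down when the reader is upright)
- dock: fixed black open-topped dock with inner floor 76 (x) x 62 (y) mm, that is 6 mm of play on each side of the reader, 4 mm walls 14 mm high, floor 4 mm above the table. Origin: centre of the underside, on the table; the reader stands in it with its x along the dock's x (either way round)
- green_card_code (a point): centre of the black code pattern, 37 mm square, on the job card in the GREEN frame: fixed flat plate 70 (x) x 95 (y) mm, this point 8 mm above the table on the card's upper face. The card to be scanned
- red_card_code (a point): the same on the like job card in the RED frame: another job, not to be scanned
- gauge: fixed bench gauge, base 260 (x) x 130 (y) x 20 mm; origin: centre of the underside, on the table. Its -x (roughly towards the robot) is the pull-open direction. White scales along both sides, 44 mm high; at +x an aluminium anvil block 72 mm high, near face at x = 93 mm, with a round dial on top to 90 mm (reaching back to x = 82); at -x a blue spring housing 54 mm high, face at x = -105 mm
- carriage: aluminium carriage on the gauge, 70 x 60 mm, axes as the gauge's, top 50 mm above the table. Shut, its origin (centre of its underside, 22 mm above the table) is at gauge x = +35 mm; it slides open towards gauge -x, up to a stop at 65 mm. A spring pulls it shut: about 5 N when shut, 11 N at 50 mm open (120 N/m); friction 0.6 N
- post (a point): the carriage's upright round black post, 20 mm in diameter, 50 to 97 mm above the table, orange top; this point is on its axis, 80 mm above the table, a good height for the TCP. Moves with the carriage. Nothing within 60 mm of it rises above 55 mm when shut
- pointer (a point): middle between the tips of the carriage's two black pointers (3 mm wide, reaching over the white scales on both sides, 49 mm above the table), on the gauge's centre line; moves with the carriage
- mark_mid (a point): middle between the two red marks (12 mm wide bands on the two white scales), on the gauge's centre line, axes as the gauge's. The marks are fixed, 25 to 50 mm from the shut pointers towards gauge -x; the carriage is at the mark when the pointer has the same gauge x as this point
- ring: bystander, loose, to be left alone: plain steel ring, 52 mm across and 40 mm high, standing on the table between the cards; origin: centre of its underside
- sleeve: bystander, loose, to be left alone: turned steel sleeve, 60 mm across, 105 mm tall, standing beyond the work area; origin: centre of its underside
- micrometer_1: bystander, loose, to be left alone: digital micrometer in a round-footed stand, about 130 mm tall, beyond the work area on the left; origin: centre of its underside
- micrometer_2: bystander, loose, to be left alone: digital micrometer in a round-footed stand, about 130 mm tall, beyond the work area on the right; origin: centre of its underside
- air_gun: bystander, loose, to be left alone: blue air blow gun lying at the far left side of the table, about 220 mm long, 26 mm high; origin: centre of its underside
- block: bystander, loose, to be left alone: black steel block with a steel ring master on it, 90 x 75 x 72 mm, at the far right side; origin: centre of its underside
There are look-alikes about, which are no part of the job. What is shaped like the reader but orange or pink is not meant.

How it is judged:
By the outcome, as a careful person would: the job done as asked, in the order asked, and still so for the second after the job is handed in, while the arm keeps its last pose, push and grip.
It also fails if it takes over 64 s, if anything falls off the work surface, if the arm or the gripper's body presses on something with over 40 N, if the wrist force passes 120 N, or if a joint passes its speed limit or range.

## Working session

There is one attempt and no reset: what is moved stays moved. The work goes in short steps, Python scripts to look and compute and a shell command to move; the robot and the scene stay as the last step left them, time stands still between calls to the robot, and variables do not carry over. Pictures are saved under pics/ and viewed, and the job is handed in when it is done.

```bash
ls -la; mkdir -p pics
python3 - <<'E'
from bench import read_state, cams, job
import cv2
s=read_state(); print(s)
for n in ["side","top","wrist"]:
    print(n,cams.camera_info(n))
    im=cams.camera(n); cv2.imwrite(f"pics/{n}0.png",im[:,:,::-1])
E
```

```text
total 12
drwxr-xr-x  3 agent agent 4096 Dec  6 09:25 .
drwxr-xr-x 23 root  root  4096 Dec  6 09:25 ..
drwxr-xr-x  2 agent agent 4096 Dec  6 09:25 pics
{'time': 0.0, 'joints': array([ 1.12239430e+00,  3.00447664e-01,  1.52159852e+00, -4.12230082e-06,
        1.32069145e+00, -6.66199702e-02]), 'qd': array([ 1.15532093e-05,  6.54213590e-04,  1.17292611e-03, -1.08123995e-03,
       -1.28747079e-03, -1.61344132e-03]), 'tau': array([-2.70813071e-03, -5.43512356e+01, -3.61778605e+01, -2.52228301e-04,
        4.07157451e-03,  2.54508529e-05]), 'position': array([204.83561889, 510.19968582, 249.42677961]), 'eef_rot': array([ 0.13376987,  0.69436427, -0.13455351,  0.69416081]), 'ft_force': array([-0.34051071,  0.70735934,  0.57392344]), 'wrist_torque': array([-0.01389651,  0.01892284,  0.0202458 ]), 'finger_gap': 1.0049018332533493}
side {'fov_y': 44.15631146122043, 'cx': 319.10745008974925, 'cy': 232.09156348185627, 'rvec': array([ 2.06425847, -0.85034852,  0.45661421]), 'tvec': array([-413.67923888,  322.61785815, 1352.61690747])}
top {'fov_y': 42.39733198450568, 'cx': 320.3330455338963, 'cy': 245.38586059829655, 'rvec': array([ 2.20102264, -2.16867816,  0.08162545]), 'tvec': array([  -6.63145237,  590.35348838, 1775.64296616])}
wrist {'fov_y': 59.31959035306898, 'cx': 316.1036037801468, 'cy': 243.94924048524075, 'rvec': array([-2.40140735, -1.62414236, -0.22998354]), 'tvec': array([-549.96419377,  -36.92777339,  378.31331367])}
```

View pics/top0.png

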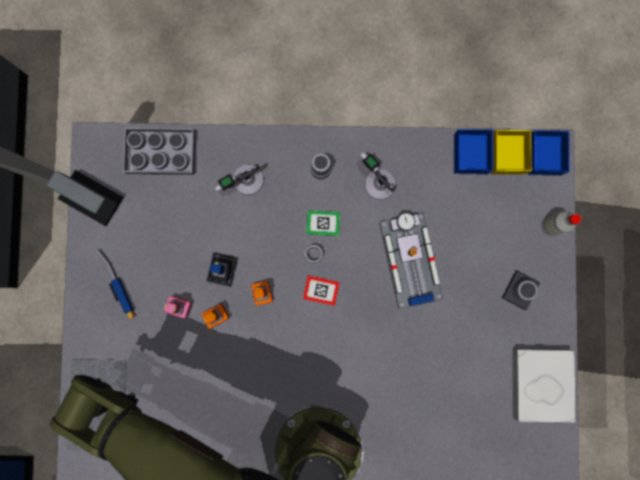

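View pics/side0.png

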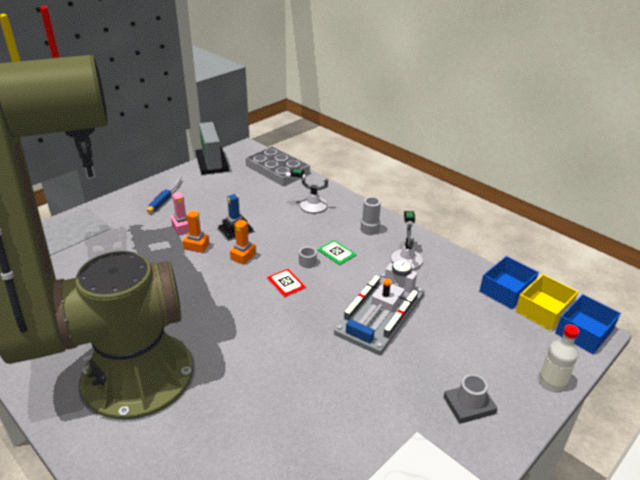

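View pics/wrist0.png

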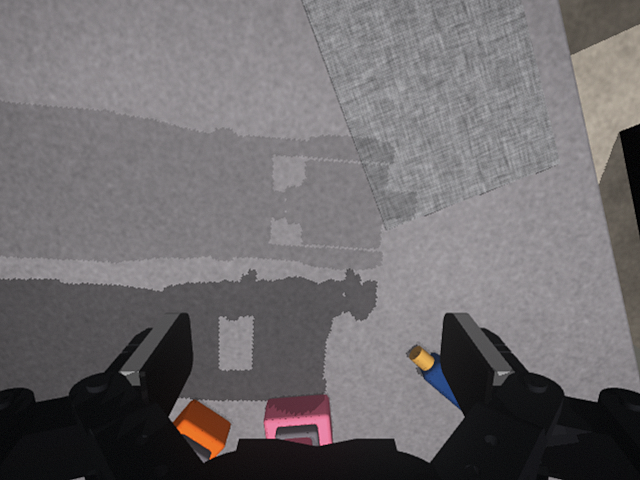

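The top view shows the blue reader in its dock at about (222,268). The orange and pink look-alikes are at (262,292), (215,315) and (177,307). The green card is at (323,222), the red card at (321,290) and the gauge around (411,258). Next I'll measure these in enlarged crops.

```bash
cat > h.py <<'E'
import numpy as np, cv2
from scipy.spatial.transform import Rotation as R
from bench import read_state, cams
def K(i):
    f=240/np.tan(np.radians(i['fov_y']/2)); return np.array([[f,0,i['cx']],[0,f,i['cy']],[0,0,1.]])
def unproj(i,uv,z):
    Rm=cv2.Rodrigues(i['rvec'])[0]; c=-Rm.T@i['tvec']
    d=Rm.T@np.linalg.solve(K(i),np.array([uv[0],uv[1],1.]))
    return c+d*(z-c[2])/d[2]
def proj(i,p):
    return cv2.projectPoints(np.array(p,float).reshape(-1,3),i['rvec'],i['tvec'],K(i),None)[0].reshape(-1,2)
def crop(im,x0,y0,w,h,s,fn):
    c=cv2.resize(im[y0:y0+h,x0:x0+w],None,fx=s,fy=s,interpolation=cv2.INTER_CUBIC)
    for k in range(0,w,10): cv2.putText(c,str(x0+k) if k%20==0 else '',(k*s,10),0,.35,(255,255,0),1); cv2.line(c,(k*s,0),(k*s,4),(255,255,0),1)
    for k in range(0,h,10): cv2.putText(c,str(y0+k),(0,k*s+4),0,.35,(255,255,0),1)
    cv2.imwrite(fn,c[:,:,::-1])
E
python3 - <<'E'
from h import *
im=cv2.imread('pics/top0.png')[:,:,::-1]
crop(im,160,235,120,90,6,'pics/topA.png')
crop(im,370,200,80,115,5,'pics/topB.png')
crop(im,290,200,60,110,5,'pics/topC.png')
im=cv2.imread('pics/side0.png')[:,:,::-1]
crop(im,210,180,50,70,8,'pics/sideA.png')
E
```

```text
(no output)
```

View pics/topA.png

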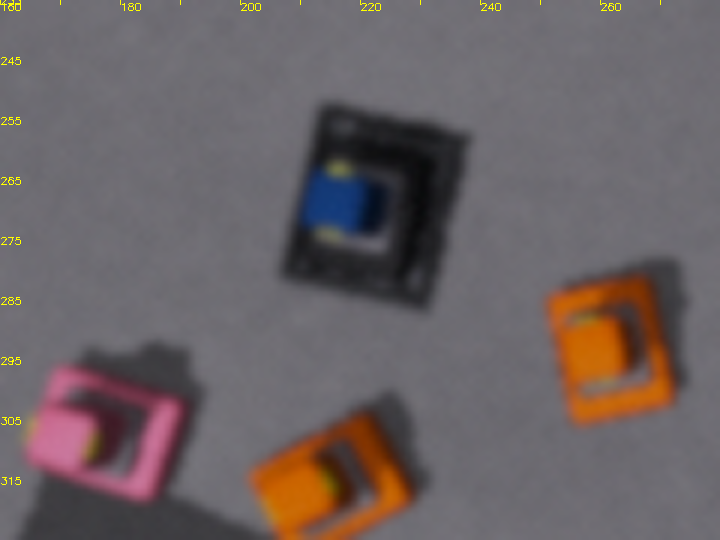

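View pics/topB.png

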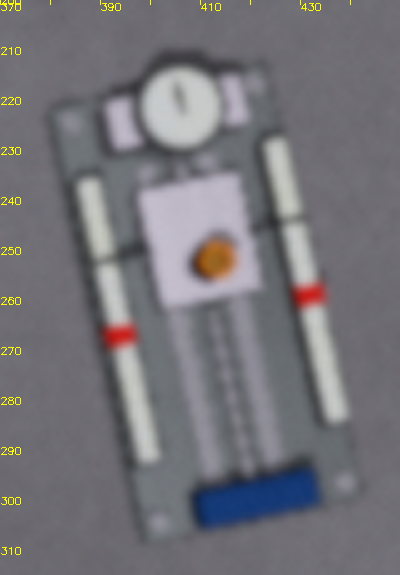

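View pics/topC.png

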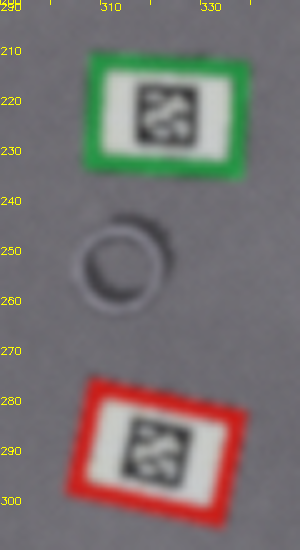

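View pics/sideA.png

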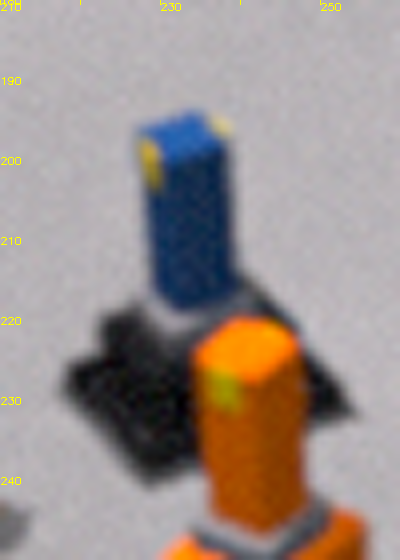

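Run:
```python
from h import *
i=cams.camera_info('top'); si=cams.camera_info('side')
np.set_printoptions(precision=1,suppress=True)
D=[(213.7,252),(238.3,257.2),(231.7,286.7),(207,281.2)]
P=np.array([unproj(i,p,18) for p in D]); print(P, 'dock c',P.mean(0))
print([np.linalg.norm(P[k]-P[k-1]) for k in range(4)])
for k in range(4):
    d=P[k]-P[k-1]; print(np.degrees(np.arctan2(d[1],d[0]))%90)
# handle top in top and side
print('handle', unproj(i,(215.8,268.7),124), unproj(si,(233,196.8),124))
print('green',unproj(i,(323.3,222.8),8), 'red',unproj(i,(321.2,290.5),8))
for n,p in dict(c00=(308.4,211),c10=(339.4,212.5),c11=(338,235.2),c01=(306.8,233.5)).items(): print(n,unproj(i,p,8))
for n,p,z in [('postTop',(412.7,251.5),97),('ptrL',(390,252),49),('ptrR',(430.5,243.8),49),('redL',(394,267),44),('redR',(432,258.8),44),
  ('baseTL',(380,221.5),20),('baseTR',(422,213),20),('baseBR',(443,298),20),('baseBL',(398,308),20),
  ('sLt',(387.5,236),44),('sLb',(400,292),44),('sRt',(424.5,228),44),('sRb',(437,284),44),('ring',(314,253),40)]:
    print(n,unproj(i,p,z))
print('post side',)
```

```text
[[566.8 311.8  18. ]
 [552.7 239.9  18. ]
 [466.9 256.9  18. ]
 [481.8 328.8  18. ]] dock c [517.  284.4  18. ]
[np.float64(86.71041646500625), np.float64(73.2156999105941), np.float64(87.45006715923847), np.float64(73.43740667931743)]
78.6360861038356
78.92013028493591
78.78130217706618
78.34241483777589
handle [514.8 286.6 124. ] [510.3 282.1 124. ]
green [658.   -5.6   8. ] red [459.8  -2.4   8. ]
c00 [692.2  38.6   8. ]
c10 [689.1 -52.5   8. ]
c11 [622.1 -49.2   8. ]
c01 [625.7  42.3   8. ]
postTop [ 571.6 -254.9   97. ]
ptrL [ 572.4 -197.3   49. ]
ptrR [ 597.6 -313.    49. ]
redL [ 529.9 -209.6   44. ]
redR [ 555.  -318.3   44. ]
baseTL [ 662.9 -170.8   20. ]
baseTR [ 689.7 -293.2   20. ]
baseBR [ 443.3 -354.6   20. ]
baseBL [ 412.6 -224.7   20. ]
sLt [ 618.6 -190.3   44. ]
sLb [ 458.8 -227.1   44. ]
sRt [ 643.3 -296.6   44. ]
sRb [ 483.1 -332.7   44. ]
ring [566.8  20.   40. ]
post side
```

```bash
cat >> h.py <<'E'
def axes():
    s=read_state(); return s, R.from_quat(s['eef_rot']).as_matrix()
def plan(target,jawyaw):
    """delta to reach target TCP with tool x down and tool y along jawyaw(deg, mod 180)"""
    s,A=axes(); d=A.T@(np.array(target)-s['position'])/40
    yaw=np.radians(jawyaw); y=np.array([np.cos(yaw),np.sin(yaw),0])
    if y@A[:,1]<0: y=-y
    x=np.array([0,0,-1.]); B=np.c_[x,y,np.cross(x,y)]
    print('t',round(s['time'],2),'pos',s['position'].round(1),'y-yaw',np.degrees(np.arctan2(A[1,1],A[0,1])).round(2),'tooldown',A[:,0].round(4),'gap',round(s['finger_gap'],3),'F',s['ft_force'].round(1))
    print('shift(40mm units, current tool axes)',d.round(3),'mm',(d*40).round(1),'rot',R.from_matrix(A.T@B).as_rotvec().round(4),'q6',s['joints'].round(3))
E
python3 - <<'E'
from h import *
plan([514,285,230],78.8)
plan([514,285,230],-11.2)
print(axes()[1].round(3))
E
```

```text
t 0.15 pos [204.8 510.2 249.6] y-yaw 68.12 tooldown [-4.e-04 -8.e-04 -1.e+00] gap 1.003 F [-0.5  0.1  0.3]
shift(40mm units, current tool axes) [ 0.49  -2.346  9.271] mm [ 19.6 -93.8 370.8] rot [-1.863e-01 -1.000e-04  9.000e-04] q6 [ 1.122  0.3    1.521 -0.     1.321 -0.067]
t 0.15 pos [204.8 510.2 249.6] y-yaw 68.12 tooldown [-4.e-04 -8.e-04 -1.e+00] gap 1.003 F [-0.5  0.1  0.3]
shift(40mm units, current tool axes) [ 0.49  -2.346  9.271] mm [ 19.6 -93.8 370.8] rot [1.3845e+00 6.0000e-04 8.0000e-04] q6 [ 1.122  0.3    1.521 -0.     1.321 -0.067]
[[-0.     0.373  0.928]
 [-0.001  0.928 -0.373]
 [-1.    -0.001 -0.   ]]
```

```bash
python3 -m jog '[{"dz":0.3,"dy":-0.1,"grip":0},{"dz":0.7,"dy":-0.2,"grip":0},{"dz":0.8,"dy":-0.2,"grip":0},{"dz":0.8,"dy":-0.2,"grip":0},{"dz":0.8,"dy":-0.2,"grip":0},{"dz":0.8,"dy":-0.2,"grip":0},{"dz":0.8,"dy":-0.2,"grip":0},{"dz":0.8,"dy":-0.2,"grip":0}]'
python3 -m jog '[{"dz":0.8,"dy":-0.2,"grip":0},{"dz":0.8,"dy":-0.2,"grip":0},{"dz":0.5,"dy":-0.1,"grip":0},{"rx":-0.06,"grip":0},{"rx":-0.07,"grip":0},{"rx":-0.056,"grip":0},{"grip":0},{"grip":0}]'
python3 - <<'E'
from h import *
plan([514,285,230],78.8)
im=cams.camera('wrist'); cv2.imwrite('pics/w1.png',im[:,:,::-1])
E
```

```text
t 0.15 pos [204.8 510.2 249.6] y-yaw 68.12 tooldown [-4.e-04 -8.e-04 -1.e+00] gap 1.003 F [-0.5  0.1  0.3]
shift(40mm units, current tool axes) [ 0.49  -2.346  9.271] mm [ 19.6 -93.8 370.8] rot [-1.863e-01 -1.000e-04  9.000e-04] q6 [ 1.122  0.3    1.521 -0.     1.321 -0.067]validation failed for argument at $[0]...
validation failed for argument at $[0]...
```

View pics/w1.png

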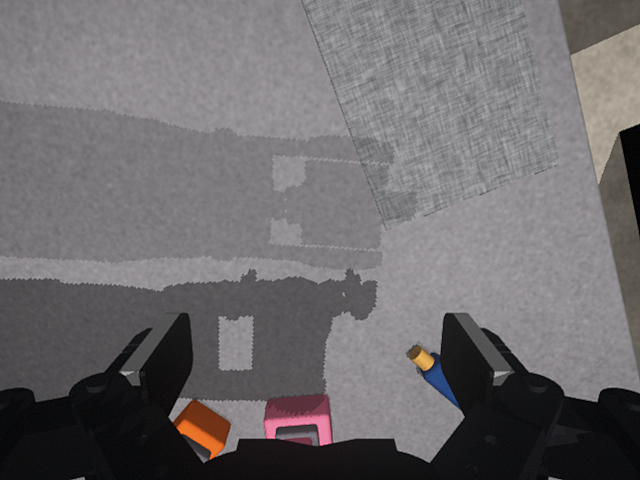

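The calls were refused. Rows probably need all seven keys, so I'll try one full row.

```bash
python3 -m jog '[{"dx":0,"dy":-0.1,"dz":0.3,"rx":0,"ry":0,"rz":0,"grip":0}]'
```

```text
time: 0.3
position: [214.2, 502.3, 249.7]
eef_rot: [0.134, 0.694, -0.134, 0.694]
ft_force: [0.6, 0.5, -0.2]
finger_gap: 1.004
```

```bash
python3 -m jog '[{"dx":0,"dy":-0.2,"dz":0.8,"rx":0,"ry":0,"rz":0,"grip":0},{"dx":0,"dy":-0.2,"dz":0.8,"rx":0,"ry":0,"rz":0,"grip":0},{"dx":0,"dy":-0.2,"dz":0.8,"rx":0,"ry":0,"rz":0,"grip":0},{"dx":0,"dy":-0.2,"dz":0.8,"rx":0,"ry":0,"rz":0,"grip":0},{"dx":0,"dy":-0.2,"dz":0.8,"rx":0,"ry":0,"rz":0,"grip":0},{"dx":0,"dy":-0.2,"dz":0.8,"rx":0,"ry":0,"rz":0,"grip":0},{"dx":0,"dy":-0.2,"dz":0.8,"rx":0,"ry":0,"rz":0,"grip":0},{"dx":0,"dy":-0.2,"dz":0.8,"rx":0,"ry":0,"rz":0,"grip":0}]'
python3 -m jog '[{"dx":0,"dy":-0.2,"dz":0.7,"rx":0,"ry":0,"rz":0,"grip":0},{"dx":0,"dy":-0.2,"dz":0.6,"rx":0,"ry":0,"rz":0,"grip":0},{"dx":0,"dy":-0.1,"dz":0.4,"rx":-0.06,"ry":0,"rz":0,"grip":0},{"dx":0,"dy":0,"dz":0,"rx":-0.07,"ry":0,"rz":0,"grip":0},{"dx":0,"dy":0,"dz":0,"rx":-0.056,"ry":0,"rz":0,"grip":0},{"dx":0,"dy":0,"dz":0,"rx":0,"ry":0,"rz":0,"grip":0},{"dx":0,"dy":0,"dz":0,"rx":0,"ry":0,"rz":0,"grip":0}]'
python3 - <<'E'
from h import *
plan([514,285,230],78.8)
im=cams.camera('wrist'); cv2.imwrite('pics/w2.png',im[:,:,::-1])
im=cams.camera('top'); cv2.imwrite('pics/t2.png',im[:,:,::-1])
E
```

```text
time: 1.1
position: [429.6, 345.7, 250.0]
eef_rot: [0.134, 0.694, -0.134, 0.694]
ft_force: [0.0, 0.9, -0.4]
finger_gap: 1.001
time: 1.8
position: [484.1, 303.1, 250.0]
eef_rot: [0.07, 0.704, -0.07, 0.704]
ft_force: [-0.3, 0.2, -0.9]
finger_gap: 0.998
t 1.8 pos [484.1 303.1 250. ] y-yaw 78.67 tooldown [-0.e+00 -1.e-04 -1.e+00] gap 0.998 F [-0.3  0.2 -0.9]
shift(40mm units, current tool axes) [ 0.499 -0.296  0.823] mm [ 20.  -11.8  32.9] rot [-0.0022 -0.      0.0001] q6 [ 0.495  0.347  1.459 -0.     1.336 -0.878]
```

View pics/w2.png

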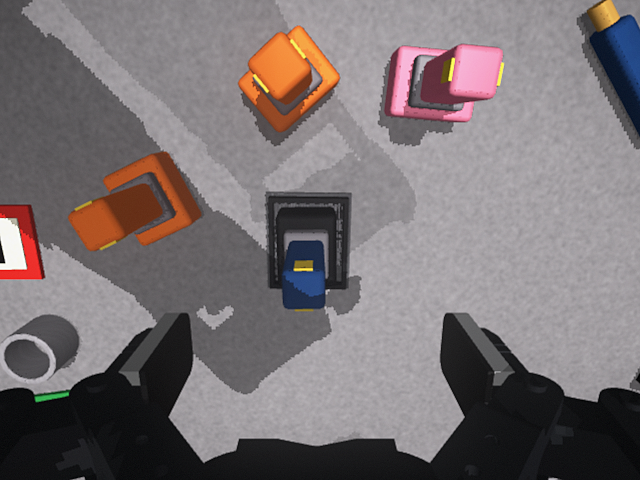

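The wrist view shows the reader in its dock, with corners at about (267,193)–(351,193)–(349,288). The handle top is at about (304,283). I'll enlarge it.

Run:
```python
from h import *
im=cv2.imread('pics/w2.png')[:,:,::-1]
crop(im,250,180,120,140,4,'pics/w2a.png')
```

```text
(no output)
```

View pics/w2a.png

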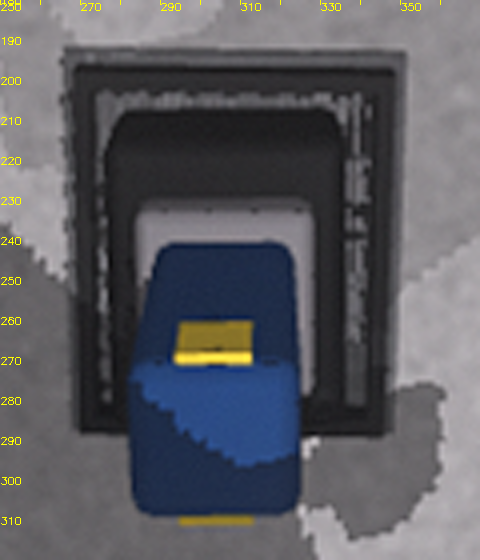

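Run:
```python
from h import *
from scipy.optimize import least_squares
np.set_printoptions(precision=2,suppress=True)
i=cams.camera_info('wrist'); Rm=cv2.Rodrigues(i['rvec'])[0]; print('cam',-Rm.T@i['tvec'],'axes',Rm)
# handle top face corners (blue top: crop (130,362),(300,362),(298,516),(134,512))
H=np.array([(128,360),(300,360),(298,516),(134,516)])/4+[250,180]
P=np.array([unproj(i,p,124) for p in H]); print(P,'c',P.mean(0)); e=P[0]-P[1];print('hand edge yaw',np.degrees(np.arctan2(e[1],e[0])),np.linalg.norm(e),np.linalg.norm(P[1]-P[2]))
# dock
D=np.array([(66,50),(406,52),(388,434),(80,434)])/4+[250,180]
for z in (14,18):
    P=np.array([unproj(i,p,z) for p in D]); print(z,P[:,:2],'c',P.mean(0),[round(np.linalg.norm(P[k]-P[k-1]),1) for k in range(4)])
    e=P[0]-P[3]; print(np.degrees(np.arctan2(e[1],e[0])))
    e=P[0]-P[1]; print(np.degrees(np.arctan2(e[1],e[0])))
```

```text
cam [415.42 317.04 373.99] axes [[ 0.2   0.98  0.  ]
 [ 0.94 -0.19  0.28]
 [ 0.27 -0.05 -0.96]]
[[499.02 278.65 124.  ]
 [504.32 305.17 124.  ]
 [530.5  299.78 124.  ]
 [525.31 273.79 124.  ]] c [514.79 289.35 124.  ]
hand edge yaw -101.28971928366181 27.03869711654307 26.729813205878976
14 [[464.31 264.07]
 [479.02 335.59]
 [565.05 316.33]
 [551.22 247.06]] c [514.9  290.76  14.  ] [np.float64(88.6), np.float64(73.0), np.float64(88.2), np.float64(70.6)]
168.923190772605
-101.62183197979907
18 [[463.77 264.66]
 [478.32 335.39]
 [563.39 316.34]
 [549.71 247.83]] c [513.8  291.05  18.  ] [np.float64(87.6), np.float64(72.2), np.float64(87.2), np.float64(69.9)]
168.92319077260504
-101.62183197979905
```

```bash
python3 -m jog '[{"dx":0,"dy":-0.11,"dz":0.42,"rx":0,"ry":0,"rz":0,"grip":0},{"dx":0.3,"dy":-0.11,"dz":0.41,"rx":0,"ry":0,"rz":0,"grip":0},{"dx":0.7,"dy":0,"dz":0,"rx":0,"ry":0,"rz":0,"grip":0},{"dx":0.7,"dy":0,"dz":0,"rx":0,"ry":0,"rz":0,"grip":0},{"dx":0.7,"dy":0,"dz":0,"rx":0,"ry":0,"rz":0,"grip":0},{"dx":0.6,"dy":0,"dz":0,"rx":0,"ry":0,"rz":0,"grip":0},{"dx":0.4,"dy":0,"dz":0,"rx":0,"ry":0,"rz":0,"grip":0},{"dx":0.25,"dy":0,"dz":0,"rx":0,"ry":0,"rz":0,"grip":0}]'
python3 - <<'E'
from h import *
plan([514.8,288,104],78.8)
im=cams.camera('wrist'); cv2.imwrite('pics/w3.png',im[:,:,::-1])
E
```

```text
time: 2.7
position: [515.1, 287.8, 102.5]
eef_rot: [0.069, 0.704, -0.07, 0.703]
ft_force: [0.8, -0.5, 0.3]
finger_gap: 1.001
t 2.7 pos [515.1 287.8 102.5] y-yaw 78.74 tooldown [-1.3e-03 -8.0e-04 -1.0e+00] gap 1.001 F [ 0.8 -0.5  0.3]
shift(40mm units, current tool axes) [-0.038  0.002 -0.008] mm [-1.5  0.1 -0.3] rot [-0.001  -0.0012  0.001 ] q6 [ 0.448  0.544  1.54  -0.     1.059 -0.927]
```

View pics/w3.png

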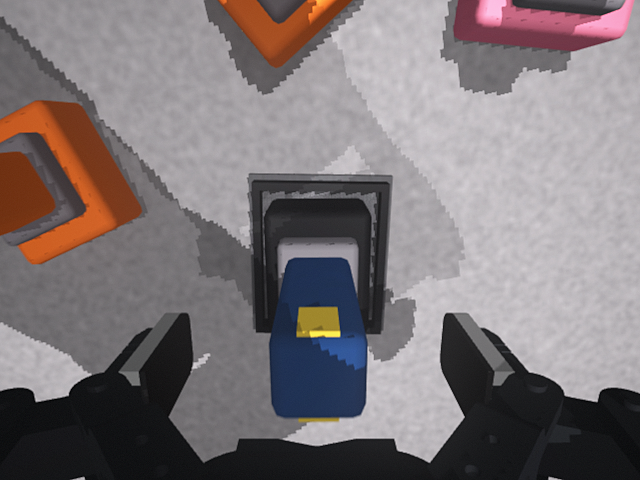

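The handle sits centred between the pads, at about x=319 against a finger midpoint of 317. Now I'll close the gripper.

```bash
python3 -m jog '[{"dx":0,"dy":0,"dz":0,"rx":0,"ry":0,"rz":0,"grip":1},{"dx":0,"dy":0,"dz":0,"rx":0,"ry":0,"rz":0,"grip":1},{"dx":0,"dy":0,"dz":0,"rx":0,"ry":0,"rz":0,"grip":1},{"dx":0,"dy":0,"dz":0,"rx":0,"ry":0,"rz":0,"grip":1},{"dx":0,"dy":0,"dz":0,"rx":0,"ry":0,"rz":0,"grip":1},{"dx":0,"dy":0,"dz":0,"rx":0,"ry":0,"rz":0,"grip":1},{"dx":0,"dy":0,"dz":0,"rx":0,"ry":0,"rz":0,"grip":1},{"dx":0,"dy":0,"dz":0,"rx":0,"ry":0,"rz":0,"grip":1}]'
python3 - <<'E'
from h import *
plan([514.8,288,104],78.8)
im=cams.camera('wrist'); cv2.imwrite('pics/w4.png',im[:,:,::-1])
E
```

```text
time: 3.55
position: [515.2, 288.6, 104.8]
eef_rot: [0.069, 0.703, -0.069, 0.704]
ft_force: [-0.5, -1.3, 6.4]
finger_gap: 0.323
t 3.55 pos [515.2 288.6 104.8] y-yaw 78.78 tooldown [ 1.3e-03  5.0e-04 -1.0e+00] gap 0.323 F [-0.5 -1.3  6.4]
shift(40mm units, current tool axes) [ 0.021 -0.015 -0.006] mm [ 0.8 -0.6 -0.2] rot [-0.0003  0.0012 -0.0008] q6 [ 0.449  0.541  1.54  -0.     1.06  -0.926]
```

View pics/w4.png

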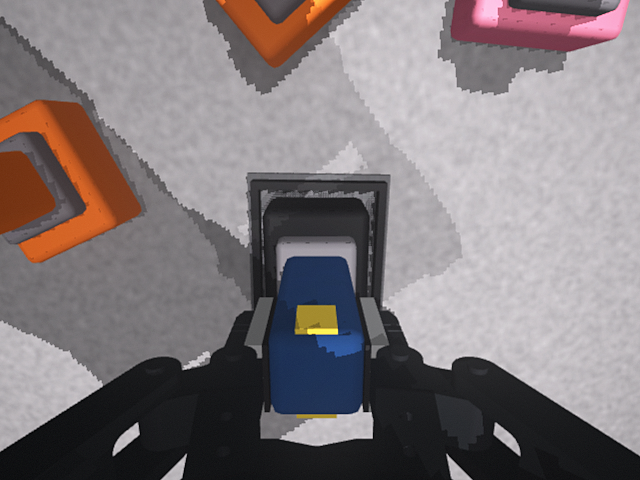

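Gripped: opening 0.323 ≈ 28 mm. The dock pose to return to is TCP (515.2, 288.6, 104.8), jaw yaw 78.8°. Lifting now.

```bash
python3 -m jog '[{"dx":-0.1,"dy":0,"dz":0,"rx":0,"ry":0,"rz":0,"grip":1},{"dx":-0.2,"dy":0,"dz":0,"rx":0,"ry":0,"rz":0,"grip":1},{"dx":-0.4,"dy":0,"dz":0,"rx":0,"ry":0,"rz":0,"grip":1},{"dx":-0.4,"dy":0,"dz":0,"rx":0,"ry":0,"rz":0,"grip":1},{"dx":-0.4,"dy":0,"dz":0,"rx":0,"ry":0,"rz":0,"grip":1},{"dx":-0.4,"dy":0,"dz":0,"rx":0,"ry":0,"rz":0,"grip":1},{"dx":-0.2,"dy":0,"dz":0,"rx":0,"ry":0,"rz":0,"grip":1},{"dx":0,"dy":0,"dz":0,"rx":0,"ry":0,"rz":0,"grip":1}]'
python3 - <<'E'
from h import *
plan([658,-5.6,188],78.8)
E
```

```text
time: 4.4
position: [515.1, 288.6, 189.2]
eef_rot: [0.069, 0.703, -0.069, 0.704]
ft_force: [-0.1, 0.3, -2.0]
finger_gap: 0.324
t 4.4 pos [515.1 288.6 189.2] y-yaw 78.79 tooldown [ 1.7e-03  8.0e-04 -1.0e+00] gap 0.324 F [-0.1  0.3 -2. ]
shift(40mm units, current tool axes) [ 0.029 -6.52   4.936] mm [   1.2 -260.8  197.4] rot [-0.0002  0.0015 -0.0011] q6 [ 0.449  0.442  1.473  0.     1.225 -0.926]
```

```bash
python3 -m jog '[{"dx":0,"dy":-0.2,"dz":0.15,"rx":0,"ry":0,"rz":0,"grip":1},{"dx":0,"dy":-0.4,"dz":0.3,"rx":0,"ry":0,"rz":0,"grip":1},{"dx":0,"dy":-0.5,"dz":0.38,"rx":0,"ry":0,"rz":0,"grip":1},{"dx":0,"dy":-0.5,"dz":0.38,"rx":0,"ry":0,"rz":0,"grip":1},{"dx":0,"dy":-0.5,"dz":0.38,"rx":0,"ry":0,"rz":0,"grip":1},{"dx":0,"dy":-0.5,"dz":0.38,"rx":0,"ry":0,"rz":0,"grip":1},{"dx":0,"dy":-0.5,"dz":0.38,"rx":0,"ry":0,"rz":0,"grip":1},{"dx":0,"dy":-0.5,"dz":0.38,"rx":0,"ry":0,"rz":0,"grip":1}]'
python3 -m jog '[{"dx":0,"dy":-0.5,"dz":0.38,"rx":0,"ry":0,"rz":0,"grip":1},{"dx":0,"dy":-0.5,"dz":0.38,"rx":0,"ry":0,"rz":0,"grip":1},{"dx":0,"dy":-0.4,"dz":0.3,"rx":0,"ry":0,"rz":0,"grip":1},{"dx":0,"dy":-0.2,"dz":0.15,"rx":0,"ry":0,"rz":0,"grip":1},{"dx":0,"dy":0,"dz":0,"rx":0,"ry":0,"rz":0,"grip":1},{"dx":0,"dy":0,"dz":0,"rx":0,"ry":0,"rz":0,"grip":1}]'
python3 - <<'E'
from h import *
plan([658,-5.6,188],78.8)
im=cams.camera('wrist'); cv2.imwrite('pics/w5.png',im[:,:,::-1])
im=cams.camera('side'); crop(im,240,140,160,140,5,'pics/s5.png')
E
```

```text
time: 5.2
position: [594.1, 124.2, 186.8]
eef_rot: [0.069, 0.704, -0.069, 0.703]
ft_force: [1.0, 0.9, -2.3]
finger_gap: 0.322
time: 5.8
position: [628.7, 54.3, 187.7]
eef_rot: [0.069, 0.704, -0.069, 0.704]
ft_force: [-0.3, 1.1, -1.3]
finger_gap: 0.319
t 5.8 pos [628.7  54.3 187.7] y-yaw 78.79 tooldown [-6.e-04  2.e-04 -1.e+00] gap 0.319 F [-0.3  1.1 -1.3]
shift(40mm units, current tool axes) [-0.008 -1.326  1.011] mm [ -0.3 -53.   40.4] rot [-0.0001 -0.0006 -0.0001] q6 [ 0.028  0.532  1.342  0.     1.268 -1.347]
```

View pics/w5.png

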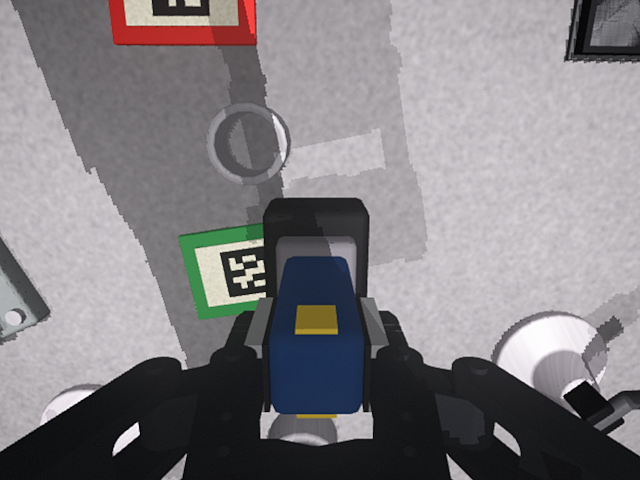

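View pics/s5.png

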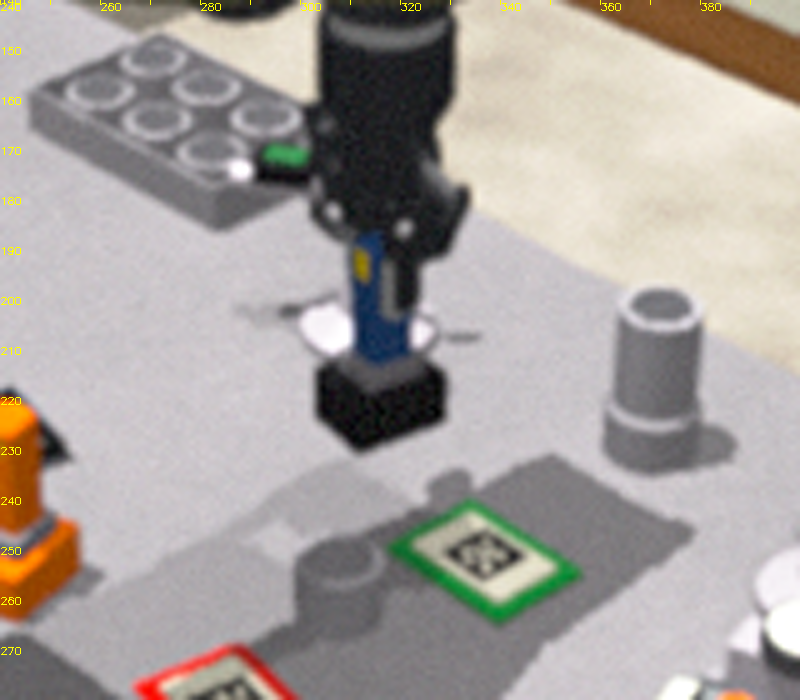

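Run:
```python
from h import *
np.set_printoptions(precision=1,suppress=True)
im=cv2.imread('pics/w5.png')[:,:,::-1]
i=cams.camera_info('wrist')
crop(im,170,215,110,115,6,'pics/w5a.png')
a,b=unproj(i,(180,236),8),unproj(i,(203,318),8)
print(a,b,np.linalg.norm(a-b)); e=(b-a)/np.linalg.norm(b-a); n=np.array([-e[1],e[0],0]); print((a+b)/2+47.5*n)
c,d=unproj(i,(221,251),8),unproj(i,(229,297),8); print(c,d,np.linalg.norm(c-d),(c+d)/2+18.5*n)
i=cams.camera_info('side')
print('side green',unproj(i,(336,251),8))
```

```text
[620.8 -47.1   8. ] [689.  -48.1   8. ] 68.25122011409171
[655.6  -0.1   8. ]
[638. -20.   8.] [675.6 -23.5   8. ] 37.69679619404497 [657.1  -3.3   8. ]
side green [650.6  -6.8   8. ]
```

View pics/w5a.png

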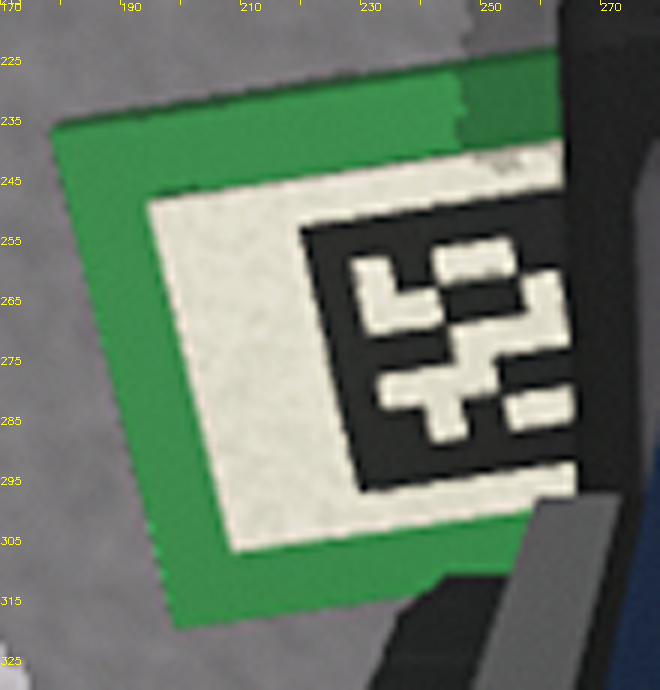

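```bash
python3 -m jog '[{"dx":0,"dy":-0.25,"dz":0.2,"rx":0,"ry":0,"rz":0,"grip":1},{"dx":0,"dy":-0.4,"dz":0.3,"rx":0,"ry":0,"rz":0,"grip":1},{"dx":0,"dy":-0.4,"dz":0.3,"rx":0,"ry":0,"rz":0,"grip":1},{"dx":0,"dy":-0.24,"dz":0.2,"rx":0,"ry":0,"rz":0,"grip":1},{"dx":0,"dy":0,"dz":0,"rx":0,"ry":0,"rz":0,"grip":1},{"dx":0,"dy":0,"dz":0,"rx":0,"ry":0,"rz":0,"grip":1}]'
python3 - <<'E'
from h import *
plan([657.5,-4,188],78.8)
im=cams.camera('wrist'); cv2.imwrite('pics/w6.png',im[:,:,::-1])
im=cams.camera('side'); crop(im,260,140,160,140,5,'pics/s6.png')
E
```

```text
time: 6.5
position: [658.1, -4.9, 187.7]
eef_rot: [0.069, 0.704, -0.069, 0.704]
ft_force: [0.3, -0.2, -0.9]
finger_gap: 0.319
t 6.5 pos [658.1  -4.9 187.7] y-yaw 78.74 tooldown [-5.e-04  2.e-04 -1.e+00] gap 0.319 F [ 0.3 -0.2 -0.9]
shift(40mm units, current tool axes) [-0.008  0.02  -0.02 ] mm [-0.3  0.8 -0.8] rot [-0.0011 -0.0005 -0.0001] q6 [-0.063  0.593  1.249  0.     1.3   -1.437]
```

View pics/w6.png

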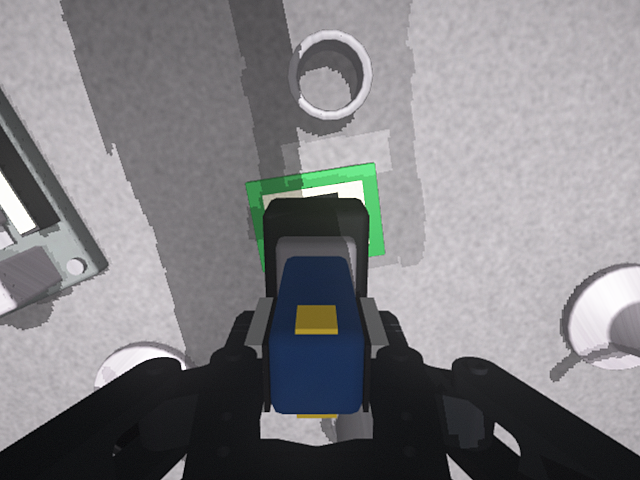

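View pics/s6.png

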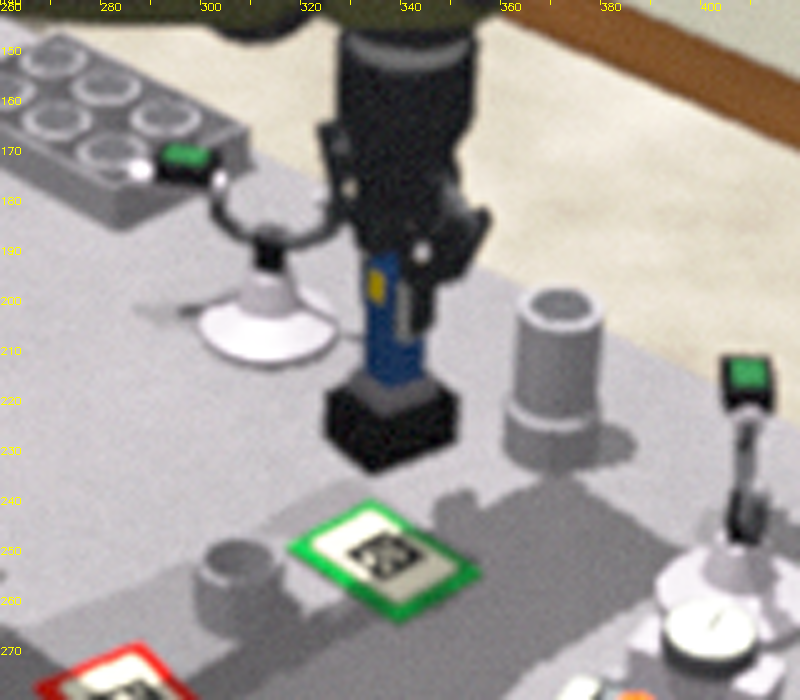

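The reader is held level over the green card. In the wrist view the card's near corners are at about (247,183) and (375,163). I'll check the centring from those.

Run:
```python
from h import *
np.set_printoptions(precision=1,suppress=True)
i=cams.camera_info('wrist')
a,b=unproj(i,(247,183),8),unproj(i,(375,163),8)
e=(b-a)/np.linalg.norm(b-a); n=np.array([e[1],-e[0],0]); print(a,b,np.linalg.norm(a-b),(a+b)/2+35*n)
s,A=axes(); p=s['position']; u=p+A[:,0]*100.8
print('underside',u); s=cams.camera_info('side'); print('proj window centre, code ctr side px',proj(s,u),proj(s,[657.5,-4,8]))
# head top near corners (reader frame: z=36) expected in wrist view
y=A[:,1]; z=A[:,2]; o=u
print(proj(i,[o-z*32-y*25+[0,0,36],o-z*32+y*25+[0,0,36]]))
```

```text
[621.3 -47.4   8. ] [625.1  45.3   8. ] 92.7776834740098 [658.2  -2.5   8. ]
underside [657.9  -4.2  87.1]
proj window centre, code ctr side px [[338.  227.4]] [[336.9 249.6]]
[[260.9 208.5]
 [370.7 208.5]]
```

Run:
```python
from h import *
np.set_printoptions(precision=1,suppress=True)
im=cv2.imread('pics/w6.png')[:,:,::-1]
crop(im,240,190,150,120,5,'pics/w6a.png'); crop(im,240,300,150,130,5,'pics/w6b.png')
i=cams.camera_info('wrist')
s,A=axes(); p=s['position']; y=A[:,1]; z=A[:,2]; up=-A[:,0]
for off in (0,-3):
  for h,hx,hy in ((120,14,14),(49,19,19),(36,32,25)):
    o=p-up*(100.8-h)+z*off
    print(off,h,proj(i,[o-z*hx-y*hy,o-z*hx+y*hy,o+z*hx+y*hy,o+z*hx-y*hy]).round(1).tolist())
```

```text
0 120 [[264.9, 332.9], [366.5, 332.9], [363.3, 418.7], [268.1, 418.7]]
0 49 [[272.0, 243.8], [359.5, 243.9], [357.1, 323.3], [274.4, 323.3]]
0 36 [[260.8, 208.5], [370.7, 208.5], [366.0, 335.0], [265.5, 335.0]]
-3 120 [[264.6, 323.0], [366.8, 323.0], [363.6, 410.0], [267.8, 410.0]]
-3 49 [[271.8, 237.2], [359.7, 237.2], [357.3, 317.4], [274.2, 317.4]]
-3 36 [[260.6, 202.0], [370.9, 202.0], [366.2, 329.6], [265.3, 329.6]]
```

View pics/w6a.png

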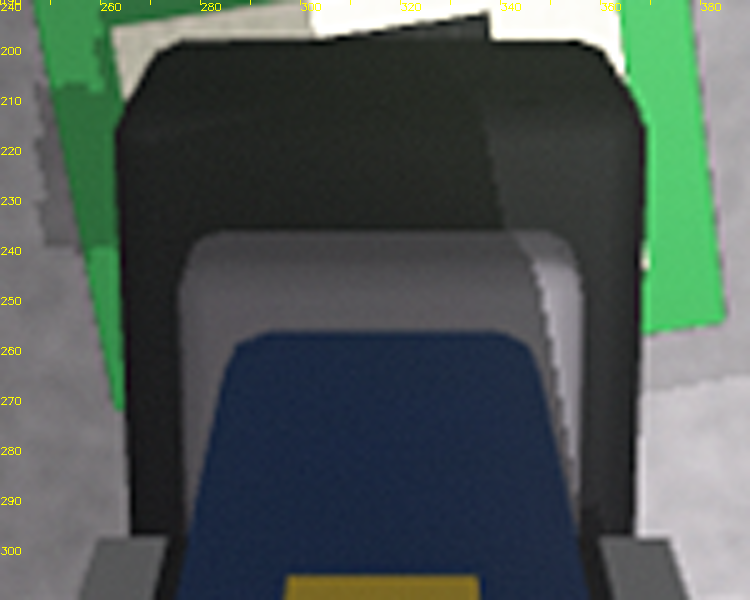

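View pics/w6b.png

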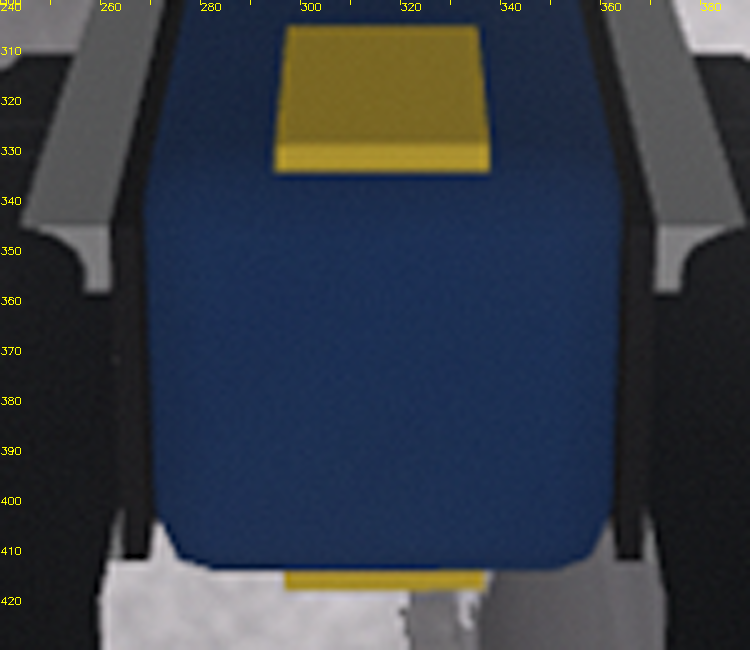

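Centring agrees to within about 2–3 mm and the height is about 79 mm. I'll nudge slightly and hold for a little over 1.5 s.

```bash
python3 -m jog '[{"dx":0,"dy":0.04,"dz":0.03,"rx":0,"ry":0,"rz":0,"grip":1},{"dx":0,"dy":0,"dz":0,"rx":0,"ry":0,"rz":0,"grip":1},{"dx":0,"dy":0,"dz":0,"rx":0,"ry":0,"rz":0,"grip":1},{"dx":0,"dy":0,"dz":0,"rx":0,"ry":0,"rz":0,"grip":1},{"dx":0,"dy":0,"dz":0,"rx":0,"ry":0,"rz":0,"grip":1},{"dx":0,"dy":0,"dz":0,"rx":0,"ry":0,"rz":0,"grip":1},{"dx":0,"dy":0,"dz":0,"rx":0,"ry":0,"rz":0,"grip":1},{"dx":0,"dy":0,"dz":0,"rx":0,"ry":0,"rz":0,"grip":1}]'
python3 -m jog '[{"dx":0,"dy":0,"dz":0,"rx":0,"ry":0,"rz":0,"grip":1},{"dx":0,"dy":0,"dz":0,"rx":0,"ry":0,"rz":0,"grip":1},{"dx":0,"dy":0,"dz":0,"rx":0,"ry":0,"rz":0,"grip":1},{"dx":0,"dy":0,"dz":0,"rx":0,"ry":0,"rz":0,"grip":1},{"dx":0,"dy":0,"dz":0,"rx":0,"ry":0,"rz":0,"grip":1},{"dx":0,"dy":0,"dz":0,"rx":0,"ry":0,"rz":0,"grip":1},{"dx":0,"dy":0,"dz":0,"rx":0,"ry":0,"rz":0,"grip":1},{"dx":0,"dy":0,"dz":0,"rx":0,"ry":0,"rz":0,"grip":1}]'
python3 -m jog '[{"dx":0,"dy":0,"dz":0,"rx":0,"ry":0,"rz":0,"grip":1},{"dx":0,"dy":0,"dz":0,"rx":0,"ry":0,"rz":0,"grip":1},{"dx":0,"dy":0,"dz":0,"rx":0,"ry":0,"rz":0,"grip":1},{"dx":0,"dy":0,"dz":0,"rx":0,"ry":0,"rz":0,"grip":1}]'
python3 - <<'E'
from h import *
plan([515.2,288.6,190],78.78)
E
```

```text
time: 7.4
position: [659.6, -3.3, 188.0]
eef_rot: [0.069, 0.704, -0.069, 0.704]
ft_force: [1.1, 0.1, -1.2]
finger_gap: 0.32
time: 8.2
position: [659.6, -3.3, 188.0]
eef_rot: [0.069, 0.704, -0.069, 0.704]
ft_force: [-0.3, -0.1, -1.4]
finger_gap: 0.318
time: 8.6
position: [659.6, -3.3, 188.0]
eef_rot: [0.069, 0.704, -0.069, 0.704]
ft_force: [-0.2, 0.9, -1.4]
finger_gap: 0.316
t 8.6 pos [659.6  -3.3 188. ] y-yaw 78.78 tooldown [-1.e-04 -0.e+00 -1.e+00] gap 0.316 F [-0.2  0.9 -1.4]
shift(40mm units, current tool axes) [-0.051  6.456 -4.96 ] mm [  -2.   258.2 -198.4] rot [ 0.0001 -0.0001  0.    ] q6 [-0.061  0.596  1.244 -0.     1.302 -1.436]
```

```bash
python3 -m jog '[{"dx":0,"dy":0.2,"dz":-0.15,"rx":0,"ry":0,"rz":0,"grip":1},{"dx":0,"dy":0.4,"dz":-0.31,"rx":0,"ry":0,"rz":0,"grip":1},{"dx":0,"dy":0.5,"dz":-0.384,"rx":0,"ry":0,"rz":0,"grip":1},{"dx":0,"dy":0.5,"dz":-0.384,"rx":0,"ry":0,"rz":0,"grip":1},{"dx":0,"dy":0.5,"dz":-0.384,"rx":0,"ry":0,"rz":0,"grip":1},{"dx":0,"dy":0.5,"dz":-0.384,"rx":0,"ry":0,"rz":0,"grip":1},{"dx":0,"dy":0.5,"dz":-0.384,"rx":0,"ry":0,"rz":0,"grip":1},{"dx":0,"dy":0.5,"dz":-0.384,"rx":0,"ry":0,"rz":0,"grip":1}]'
python3 -m jog '[{"dx":0,"dy":0.5,"dz":-0.384,"rx":0,"ry":0,"rz":0,"grip":1},{"dx":0,"dy":0.5,"dz":-0.384,"rx":0,"ry":0,"rz":0,"grip":1},{"dx":0,"dy":0.5,"dz":-0.384,"rx":0,"ry":0,"rz":0,"grip":1},{"dx":0,"dy":0.5,"dz":-0.384,"rx":0,"ry":0,"rz":0,"grip":1},{"dx":0,"dy":0.5,"dz":-0.384,"rx":0,"ry":0,"rz":0,"grip":1},{"dx":0,"dy":0.25,"dz":-0.19,"rx":0,"ry":0,"rz":0,"grip":1},{"dx":0,"dy":0.1,"dz":-0.08,"rx":0,"ry":0,"rz":0,"grip":1},{"dx":0,"dy":0,"dz":0,"rx":0,"ry":0,"rz":0,"grip":1}]'
python3 - <<'E'
from h import *
plan([515.2,288.6,106],78.78)
E
```

```text
time: 9.4
position: [578.2, 160.9, 188.1]
eef_rot: [0.069, 0.704, -0.069, 0.704]
ft_force: [-0.2, 1.3, -1.6]
finger_gap: 0.32
time: 10.2
position: [515.3, 288.4, 188.0]
eef_rot: [0.069, 0.704, -0.069, 0.704]
ft_force: [0.2, -1.5, -2.1]
finger_gap: 0.323
t 10.2 pos [515.3 288.4 188. ] y-yaw 78.81 tooldown [ 1.e-04 -1.e-04 -1.e+00] gap 0.323 F [ 0.2 -1.5 -2.1]
shift(40mm units, current tool axes) [ 2.05   0.004 -0.003] mm [82.   0.2 -0.1] rot [0.0006 0.0001 0.0001] q6 [ 0.448  0.444  1.473 -0.     1.225 -0.927]
```

```bash
python3 -m jog '[{"dx":0.3,"dy":0,"dz":0,"rx":0,"ry":0,"rz":0,"grip":1},{"dx":0.4,"dy":0,"dz":0,"rx":0,"ry":0,"rz":0,"grip":1},{"dx":0.4,"dy":0,"dz":0,"rx":0,"ry":0,"rz":0,"grip":1},{"dx":0.3,"dy":0,"dz":0,"rx":0,"ry":0,"rz":0,"grip":1},{"dx":0.25,"dy":0,"dz":0,"rx":0,"ry":0,"rz":0,"grip":1},{"dx":0.2,"dy":0,"dz":0,"rx":0,"ry":0,"rz":0,"grip":1},{"dx":0.15,"dy":0,"dz":0,"rx":0,"ry":0,"rz":0,"grip":1},{"dx":0.05,"dy":0,"dz":0,"rx":0,"ry":0,"rz":0,"grip":1}]'
python3 - <<'E'
from h import *
im=cams.camera('wrist'); cv2.imwrite('pics/w7.png',im[:,:,::-1])
E
```

```text
time: 11.0
position: [515.4, 288.2, 105.5]
eef_rot: [0.069, 0.704, -0.069, 0.704]
ft_force: [0.1, -0.3, -1.3]
finger_gap: 0.323
```

View pics/w7.png

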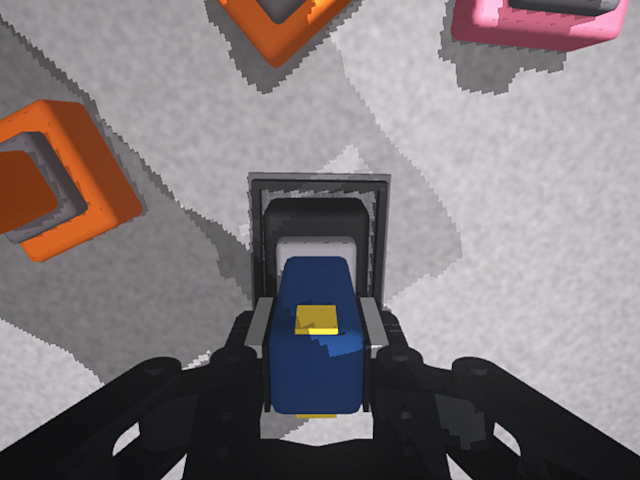

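The reader's head is back inside the dock, in the same picture position as at the grasp. I'll lower the last millimetre and then release.

```bash
python3 -m jog '[{"dx":0.02,"dy":0,"dz":0,"rx":0,"ry":0,"rz":0,"grip":1},{"dx":0.02,"dy":0,"dz":0,"rx":0,"ry":0,"rz":0,"grip":1},{"dx":0,"dy":0,"dz":0,"rx":0,"ry":0,"rz":0,"grip":1}]'
```

```text
time: 11.35
position: [515.6, 288.4, 104.8]
eef_rot: [0.069, 0.703, -0.069, 0.704]
ft_force: [-0.9, -0.9, 0.8]
finger_gap: 0.321
```

```bash
python3 -m jog '[{"dx":0.02,"dy":0,"dz":0,"rx":0,"ry":0,"rz":0,"grip":1},{"dx":0,"dy":0,"dz":0,"rx":0,"ry":0,"rz":0,"grip":0.5},{"dx":0,"dy":0,"dz":0,"rx":0,"ry":0,"rz":0,"grip":0},{"dx":0,"dy":0,"dz":0,"rx":0,"ry":0,"rz":0,"grip":0},{"dx":0,"dy":0,"dz":0,"rx":0,"ry":0,"rz":0,"grip":0},{"dx":0,"dy":0,"dz":0,"rx":0,"ry":0,"rz":0,"grip":0},{"dx":0,"dy":0,"dz":0,"rx":0,"ry":0,"rz":0,"grip":0},{"dx":0,"dy":0,"dz":0,"rx":0,"ry":0,"rz":0,"grip":0}]'
python3 - <<'E'
from h import *
im=cams.camera('wrist'); cv2.imwrite('pics/w8.png',im[:,:,::-1])
E
```

```text
time: 12.15
position: [515.4, 288.3, 103.6]
eef_rot: [0.069, 0.704, -0.069, 0.704]
ft_force: [-0.1, 1.1, -0.2]
finger_gap: 0.997
```

View pics/w8.png

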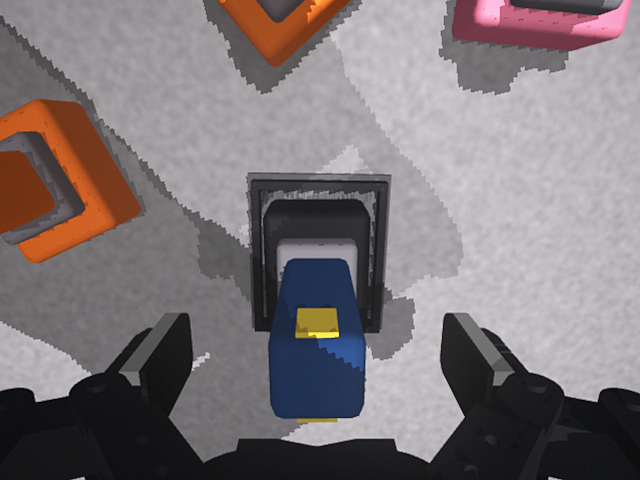

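The reader stands upright in the dock and is released. Next I'll rise and move over to the gauge.

```bash
python3 -m jog '[{"dx":-0.3,"dy":0,"dz":0,"rx":0,"ry":0,"rz":0,"grip":0},{"dx":-0.6,"dy":0,"dz":0,"rx":0,"ry":0,"rz":0,"grip":0},{"dx":-0.8,"dy":0,"dz":0,"rx":0,"ry":0,"rz":0,"grip":0},{"dx":-0.7,"dy":0,"dz":0,"rx":0,"ry":0,"rz":0,"grip":0},{"dx":-0.3,"dy":0,"dz":0,"rx":0,"ry":0,"rz":0,"grip":0},{"dx":0,"dy":0,"dz":0,"rx":0,"ry":0,"rz":0,"grip":0}]'
python3 - <<'E'
from h import *
im=cams.camera('side'); crop(im,190,170,90,80,8,'pics/s8.png')
plan([530,-264,210],103)
E
```

```text
time: 12.8
position: [515.8, 288.5, 213.4]
eef_rot: [0.07, 0.703, -0.069, 0.705]
ft_force: [0.4, -0.5, -1.1]
finger_gap: 0.999
t 12.85 pos [515.4 288.3 211.6] y-yaw 78.78 tooldown [ 5.e-04  2.e-04 -1.e+00] gap 1.001 F [ 0.1 -0.4 -0.7]
shift(40mm units, current tool axes) [  0.037 -13.472   3.045] mm [   1.5 -538.9  121.8] rot [-4.227e-01  5.000e-04 -2.000e-04] q6 [ 0.448  0.422  1.448  0.     1.272 -0.927]
```

View pics/s8.png

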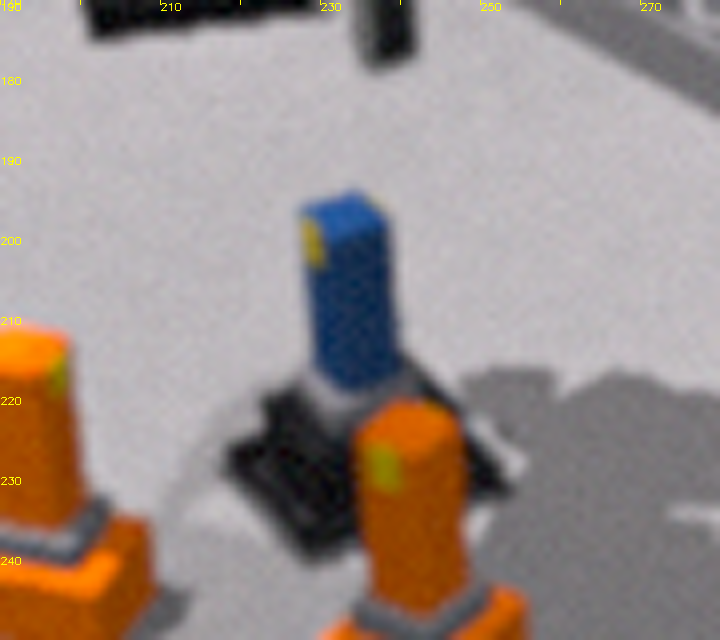

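The side view shows the reader upright in its dock, with the handle top at (232,197) as at the start. Traversing now.

```bash
python3 -m jog '[{"dx":0,"dy":-0.4,"dz":0.1,"rx":0,"ry":0,"rz":0,"grip":0},{"dx":0,"dy":-0.8,"dz":0.2,"rx":0,"ry":0,"rz":0,"grip":0},{"dx":0,"dy":-0.9,"dz":0.2,"rx":0,"ry":0,"rz":0,"grip":0},{"dx":0,"dy":-0.9,"dz":0.2,"rx":0,"ry":0,"rz":0,"grip":0},{"dx":0,"dy":-0.9,"dz":0.2,"rx":0,"ry":0,"rz":0,"grip":0},{"dx":0,"dy":-0.9,"dz":0.2,"rx":0,"ry":0,"rz":0,"grip":0},{"dx":0,"dy":-0.9,"dz":0.2,"rx":0,"ry":0,"rz":0,"grip":0},{"dx":0,"dy":-0.9,"dz":0.2,"rx":0,"ry":0,"rz":0,"grip":0}]'
python3 -m jog '[{"dx":0,"dy":-0.9,"dz":0.2,"rx":0,"ry":0,"rz":0,"grip":0},{"dx":0,"dy":-0.9,"dz":0.2,"rx":0,"ry":0,"rz":0,"grip":0},{"dx":0,"dy":-0.9,"dz":0.2,"rx":0,"ry":0,"rz":0,"grip":0},{"dx":0,"dy":-0.9,"dz":0.2,"rx":0,"ry":0,"rz":0,"grip":0},{"dx":0,"dy":-0.9,"dz":0.2,"rx":0,"ry":0,"rz":0,"grip":0},{"dx":0,"dy":-0.9,"dz":0.2,"rx":0,"ry":0,"rz":0,"grip":0},{"dx":0,"dy":-0.9,"dz":0.2,"rx":0,"ry":0,"rz":0,"grip":0},{"dx":0,"dy":-0.5,"dz":0.1,"rx":0,"ry":0,"rz":0,"grip":0}]'
python3 -m jog '[{"dx":0,"dy":0,"dz":0,"rx":-0.14,"ry":0,"rz":0,"grip":0},{"dx":0,"dy":0,"dz":0,"rx":-0.14,"ry":0,"rz":0,"grip":0},{"dx":0,"dy":0,"dz":0,"rx":-0.14,"ry":0,"rz":0,"grip":0},{"dx":0,"dy":0,"dz":0,"rx":0,"ry":0,"rz":0,"grip":0},{"dx":0,"dy":0,"dz":0,"rx":0,"ry":0,"rz":0,"grip":0}]'
python3 - <<'E'
from h import *
plan([571.6,-255,200],103)
im=cams.camera('wrist'); cv2.imwrite('pics/w9.png',im[:,:,::-1])
E
```

```text
time: 13.65
position: [521.9, 15.5, 210.1]
eef_rot: [0.069, 0.705, -0.069, 0.703]
ft_force: [0.7, 0.1, 0.2]
finger_gap: 1.003
time: 14.45
position: [527.4, -263.7, 209.8]
eef_rot: [0.07, 0.705, -0.07, 0.703]
ft_force: [-0.1, 0.8, -0.5]
finger_gap: 0.999
time: 14.95
position: [528.2, -261.0, 210.6]
eef_rot: [-0.077, 0.703, 0.078, 0.702]
ft_force: [-0.5, 0.7, 1.1]
finger_gap: 1.002
t 14.95 pos [ 528.2 -261.   210.6] y-yaw 102.59 tooldown [-1.5e-03  8.0e-04 -1.0e+00] gap 1.002 F [-0.5  0.7  1.1]
shift(40mm units, current tool axes) [ 0.263 -0.09   1.091] mm [10.5 -3.6 43.7] rot [-0.0072 -0.0012 -0.0011] q6 [-0.521  0.421  1.451 -0.     1.271 -2.312]
```

View pics/w9.png

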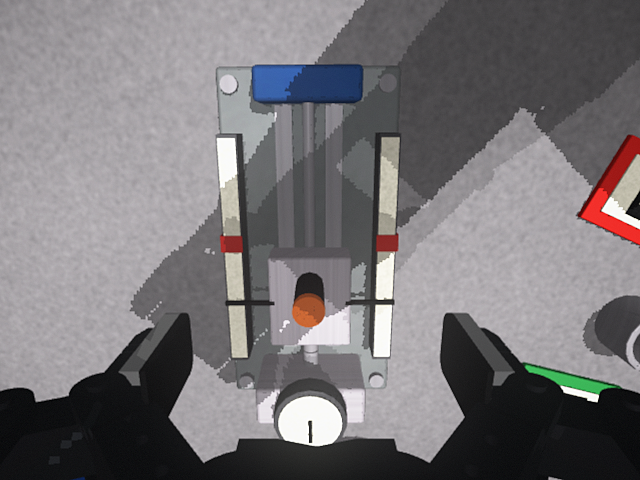

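Excellent view. The red marks are at about (232,243) and (387,243), the pointer line at y≈302 and the post top at (309,310). I'll measure them in crops.

Run:
```python
from h import *
im=cv2.imread('pics/w9.png')[:,:,::-1]
crop(im,215,225,45,85,7,'pics/w9L.png'); crop(im,340,225,65,85,7,'pics/w9R.png'); crop(im,262,260,90,75,7,'pics/w9P.png')
```

```text
(no output)
```

View pics/w9L.png

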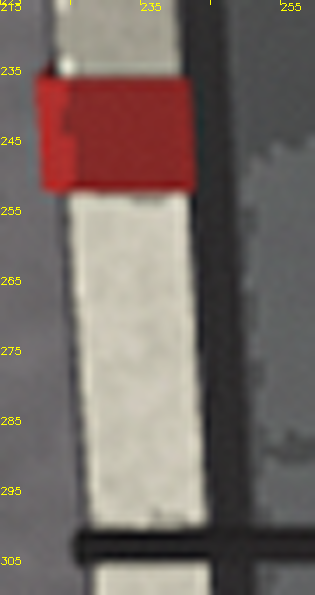

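View pics/w9R.png

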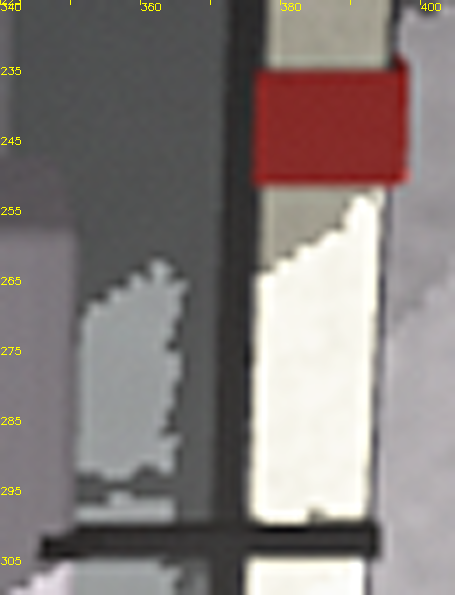

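View pics/w9P.png

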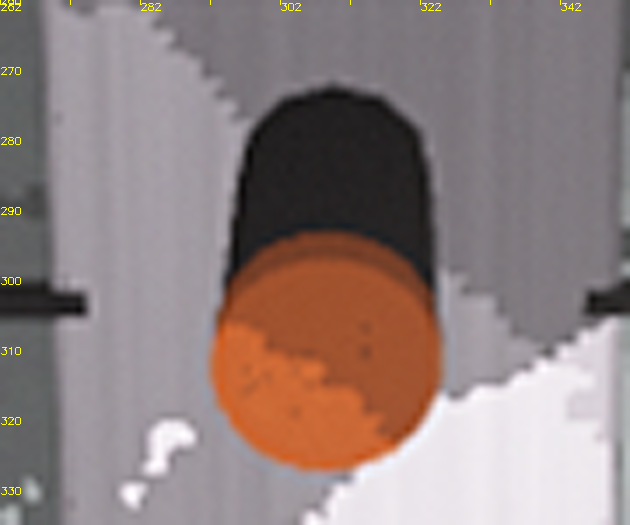

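Run:
```python
from h import *
np.set_printoptions(precision=2,suppress=True)
i=cams.camera_info('wrist')
mL,mR=unproj(i,(232,244.1),44),unproj(i,(387,243.1),44)
pL,pR=unproj(i,(235,302.7),49),unproj(i,(383,302.0),49)
print(mL,mR,pL,pR)
for a,b in ((mL,mR),(pL,pR)):
    d=b-a; print('gauge yaw',np.degrees(np.arctan2(d[1],d[0]))-90)
sl=[unproj(i,p,44) for p in ((230,135),(238.5,357))]; d=sl[0]-sl[1]; print('scale yaw',np.degrees(np.arctan2(-d[1],-d[0])))
sl=[unproj(i,p,44) for p in ((388,135),(380,357))]; d=sl[0]-sl[1]; print('scale yaw',np.degrees(np.arctan2(-d[1],-d[0])))
m=(mL+mR)/2; p=(pL+pR)/2
g=np.array([np.cos(np.radians(12.9)),np.sin(np.radians(12.9)),0])
print('mark mid',m,'pointer',p,'travel',(m-p)@g)
print('post',unproj(i,(308.4,311.6),97))
```

```text
[ 555.59 -316.77   44.  ] [ 530.57 -208.28   44.  ] [ 597.81 -306.55   49.  ] [ 573.53 -200.42   49.  ]
gauge yaw 12.987516086989473
gauge yaw 12.88592316393482
scale yaw 11.637574445006216
scale yaw 13.204894447897246
mark mid [ 543.08 -262.52   44.  ] pointer [ 585.67 -253.48   49.  ] travel -43.53128401495897
post [ 570.74 -256.39   97.  ]
```

```bash
python3 -m jog '[{"dx":0,"dy":-0.05,"dz":0.35,"rx":-0.006,"ry":0,"rz":0,"grip":0},{"dx":0.3,"dy":-0.05,"dz":0.4,"rx":0,"ry":0,"rz":0,"grip":0},{"dx":0.5,"dy":-0.01,"dz":0.32,"rx":0,"ry":0,"rz":0,"grip":0},{"dx":0.5,"dy":0,"dz":0,"rx":0,"ry":0,"rz":0,"grip":0},{"dx":0.3,"dy":0,"dz":0,"rx":0,"ry":0,"rz":0,"grip":0},{"dx":0,"dy":0,"dz":0,"rx":0,"ry":0,"rz":0,"grip":0}]'
python3 - <<'E'
from h import *
plan([571,-255.8,80],102.95)
im=cams.camera('wrist'); cv2.imwrite('pics/w10.png',im[:,:,::-1])
E
```

```text
time: 15.6
position: [570.7, -255.2, 145.8]
eef_rot: [-0.08, 0.703, 0.081, 0.702]
ft_force: [-0.4, 0.4, -0.6]
finger_gap: 0.998
t 15.6 pos [ 570.7 -255.2  145.8] y-yaw 103.09 tooldown [-0.0029  0.0014 -1.    ] gap 0.998 F [-0.4  0.4 -0.6]
shift(40mm units, current tool axes) [ 1.644 -0.02   0.007] mm [65.8 -0.8  0.3] rot [ 0.0025 -0.0025 -0.002 ] q6 [-0.479  0.563  1.398 -0.     1.184 -2.278]
```

View pics/w10.png

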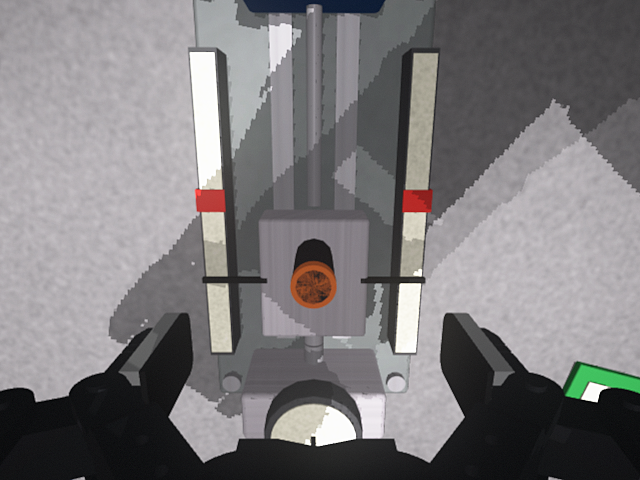

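The post top at (313,285) is centred between the fingers. Descending to grasp height.

```bash
python3 -m jog '[{"dx":0.4,"dy":-0.02,"dz":0,"rx":0,"ry":0,"rz":0,"grip":0},{"dx":0.5,"dy":0,"dz":0,"rx":0,"ry":0,"rz":0,"grip":0},{"dx":0.4,"dy":0,"dz":0,"rx":0,"ry":0,"rz":0,"grip":0},{"dx":0.25,"dy":0,"dz":0,"rx":0,"ry":0,"rz":0,"grip":0},{"dx":0.05,"dy":0,"dz":0,"rx":0,"ry":0,"rz":0,"grip":0},{"dx":0,"dy":0,"dz":0,"rx":0,"ry":0,"rz":0,"grip":0}]'
python3 - <<'E'
from h import *
plan([571,-255.8,80],102.95)
im=cams.camera('wrist'); cv2.imwrite('pics/w11.png',im[:,:,::-1])
E
```

```text
time: 16.25
position: [571.9, -256.2, 83.7]
eef_rot: [-0.081, 0.702, 0.081, 0.702]
ft_force: [-0.1, -0.5, -0.5]
finger_gap: 1.0
t 16.25 pos [ 571.9 -256.2   83.7] y-yaw 103.19 tooldown [ 2.e-04 -0.e+00 -1.e+00] gap 1.0 F [-0.1 -0.5 -0.5]
shift(40mm units, current tool axes) [ 0.092  0.015 -0.018] mm [ 3.7  0.6 -0.7] rot [0.0041 0.0001 0.0001] q6 [-0.48   0.64   1.434  0.     1.067 -2.281]
```

View pics/w11.png

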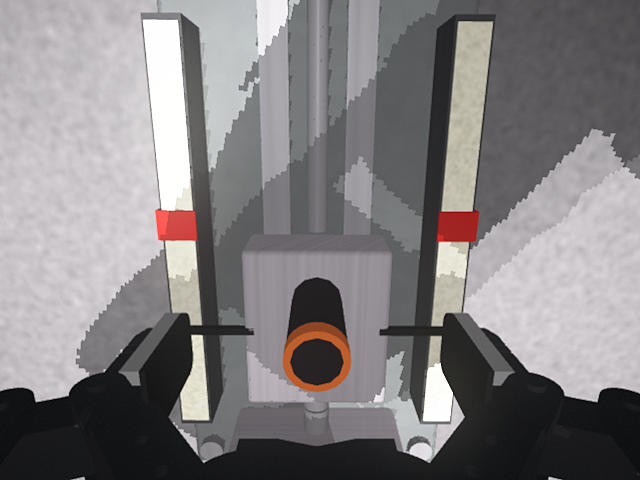

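```bash
python3 -m jog '[{"dx":0.08,"dy":0,"dz":-0.01,"rx":0,"ry":0,"rz":0,"grip":0},{"dx":0,"dy":0,"dz":0,"rx":0,"ry":0,"rz":0,"grip":1},{"dx":0,"dy":0,"dz":0,"rx":0,"ry":0,"rz":0,"grip":1},{"dx":0,"dy":0,"dz":0,"rx":0,"ry":0,"rz":0,"grip":1},{"dx":0,"dy":0,"dz":0,"rx":0,"ry":0,"rz":0,"grip":1},{"dx":0,"dy":0,"dz":0,"rx":0,"ry":0,"rz":0,"grip":1},{"dx":0,"dy":0,"dz":0,"rx":0,"ry":0,"rz":0,"grip":1},{"dx":0,"dy":0,"dz":0,"rx":0,"ry":0,"rz":0,"grip":1}]'
python3 -m jog '[{"dx":0,"dy":0,"dz":0,"rx":0,"ry":0,"rz":0,"grip":1},{"dx":0,"dy":0,"dz":0,"rx":0,"ry":0,"rz":0,"grip":1}]'
python3 - <<'E'
from h import *
plan([571,-255.8,80],102.95)
im=cams.camera('wrist'); cv2.imwrite('pics/w12.png',im[:,:,::-1])
E
```

```text
time: 17.1
position: [571.4, -256.3, 80.6]
eef_rot: [-0.081, 0.702, 0.081, 0.702]
ft_force: [-1.3, 1.6, 3.2]
finger_gap: 0.22
time: 17.3
position: [571.4, -256.3, 80.7]
eef_rot: [-0.081, 0.702, 0.081, 0.703]
ft_force: [-3.6, 1.1, 5.0]
finger_gap: 0.219
t 17.3 pos [ 571.4 -256.3   80.7] y-yaw 103.19 tooldown [ 3.e-04 -2.e-04 -1.e+00] gap 0.219 F [-3.6  1.1  5. ]
shift(40mm units, current tool axes) [ 0.017  0.015 -0.007] mm [ 0.7  0.6 -0.3] rot [0.0042 0.0002 0.0002] q6 [-0.48   0.643  1.437 -0.     1.061 -2.281]
```

View pics/w12.png

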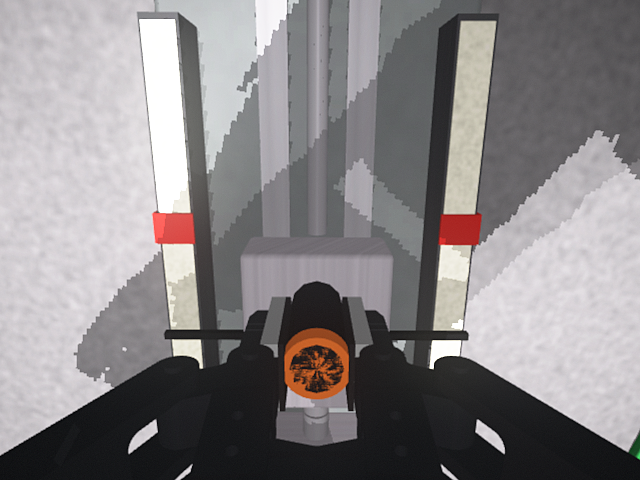

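The post is gripped (opening 0.219 ≈ 19 mm). Pulling about 40 mm first, then I'll measure.

```bash
python3 -m jog '[{"dx":0,"dy":0,"dz":-0.1,"rx":0,"ry":0,"rz":0,"grip":1},{"dx":0,"dy":0,"dz":-0.15,"rx":0,"ry":0,"rz":0,"grip":1},{"dx":0,"dy":0,"dz":-0.2,"rx":0,"ry":0,"rz":0,"grip":1},{"dx":0,"dy":0,"dz":-0.2,"rx":0,"ry":0,"rz":0,"grip":1},{"dx":0,"dy":0,"dz":-0.2,"rx":0,"ry":0,"rz":0,"grip":1},{"dx":0,"dy":0,"dz":-0.1,"rx":0,"ry":0,"rz":0,"grip":1},{"dx":0,"dy":0,"dz":-0.05,"rx":0,"ry":0,"rz":0,"grip":1},{"dx":0,"dy":0,"dz":0,"rx":0,"ry":0,"rz":0,"grip":1}]'
python3 - <<'E'
from h import *
plan([571,-255.8,80],102.95)
im=cams.camera('wrist'); cv2.imwrite('pics/w13.png',im[:,:,::-1])
crop(im,120,280,130,90,6,'pics/w13L.png'); crop(im,390,280,130,90,6,'pics/w13R.png')
E
```

```text
time: 18.15
position: [533.1, -265.1, 80.7]
eef_rot: [-0.081, 0.702, 0.081, 0.703]
ft_force: [8.6, 4.5, 0.3]
finger_gap: 0.218
t 18.15 pos [ 533.1 -265.1   80.7] y-yaw 103.19 tooldown [ 0.0025 -0.     -1.    ] gap 0.218 F [8.6 4.5 0.3]
shift(40mm units, current tool axes) [0.019 0.01  0.975] mm [ 0.8  0.4 39. ] rot [0.0043 0.0024 0.0006] q6 [-5.230e-01  5.830e-01  1.537e+00  1.000e-03  1.019e+00 -2.325e+00]
```

View pics/w13.png

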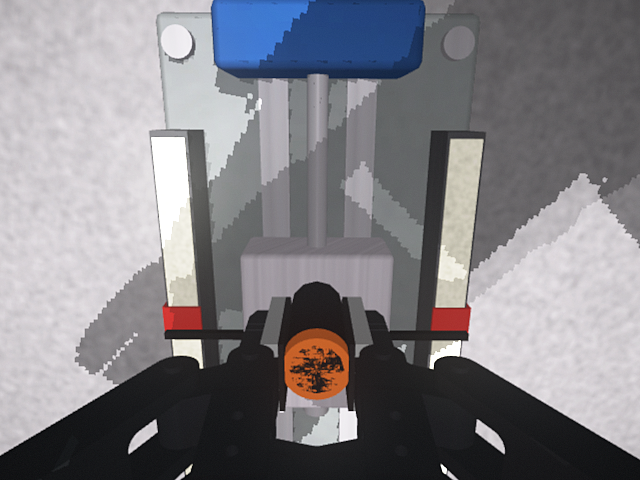

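View pics/w13L.png

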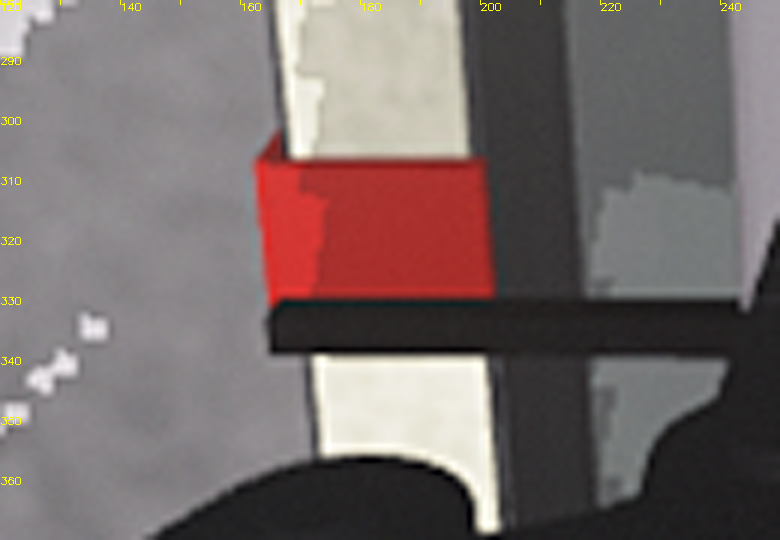

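View pics/w13R.png

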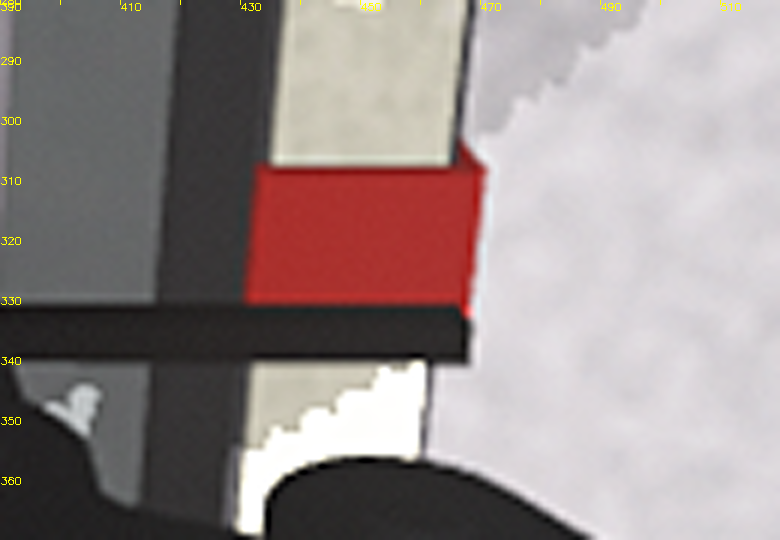

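Run:
```python
from h import *
np.set_printoptions(precision=2,suppress=True)
i=cams.camera_info('wrist')
g=np.array([np.cos(np.radians(12.95)),np.sin(np.radians(12.95)),0])
for zm in (44,45):
  for zp in (48,49,50):
    r=[]
    for m,p in (((180,306.7),(175,334.3)),((450,308.0),(450,335.5))):
        r.append((unproj(i,m,zm)+6*g-unproj(i,p,zp))@g)
    print(zm,zp,'remaining',np.array(r))
# pointer width check
print((unproj(i,(175,338.8),49)-unproj(i,(175,330),49))@g)
print('top',)
im=cams.camera('top'); crop(im,380,235,65,50,10,'pics/t13.png')
```

```text
44 48 remaining [-4.57 -4.53]
44 49 remaining [-4.03 -3.98]
44 50 remaining [-3.49 -3.44]
45 48 remaining [-5.04 -4.99]
45 49 remaining [-4.49 -4.45]
45 50 remaining [-3.95 -3.9 ]
4.014684475779503
top
```

View pics/t13.png

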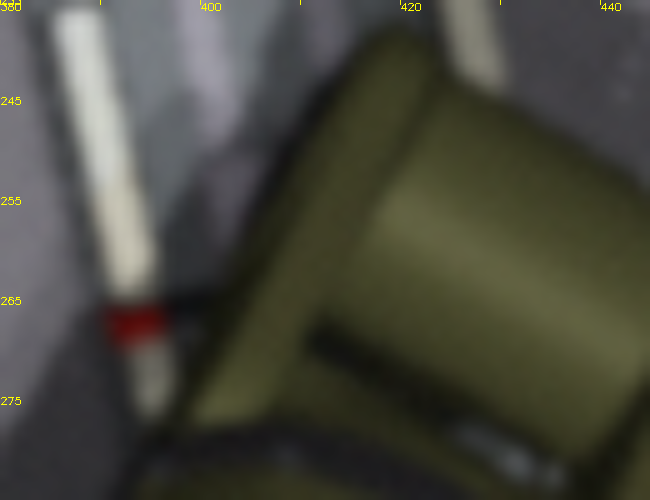

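All estimates agree on about 4.2 mm left to pull.

```bash
python3 -m jog '[{"dx":0,"dy":0,"dz":-0.06,"rx":0,"ry":0,"rz":0,"grip":1},{"dx":0,"dy":0,"dz":-0.045,"rx":0,"ry":0,"rz":0,"grip":1},{"dx":0,"dy":0,"dz":0,"rx":0,"ry":0,"rz":0,"grip":1},{"dx":0,"dy":0,"dz":0,"rx":0,"ry":0,"rz":0,"grip":1},{"dx":0,"dy":0,"dz":0,"rx":0,"ry":0,"rz":0,"grip":1}]'
python3 - <<'E'
from h import *
plan([571,-255.8,80],102.95)
im=cams.camera('wrist'); cv2.imwrite('pics/w14.png',im[:,:,::-1])
crop(im,120,290,130,80,6,'pics/w14L.png'); crop(im,390,290,130,80,6,'pics/w14R.png')
E
```

```text
time: 18.75
position: [529.3, -266.0, 80.6]
eef_rot: [-0.081, 0.701, 0.081, 0.703]
ft_force: [9.0, 3.9, 1.7]
finger_gap: 0.214
t 18.75 pos [ 529.3 -266.    80.6] y-yaw 103.21 tooldown [ 2.6e-03 -1.0e-04 -1.0e+00] gap 0.214 F [9.  3.9 1.7]
shift(40mm units, current tool axes) [0.019 0.009 1.073] mm [ 0.7  0.4 42.9] rot [0.0045 0.0026 0.0007] q6 [-5.280e-01  5.770e-01  1.547e+00  1.000e-03  1.015e+00 -2.330e+00]
```

View pics/w14L.png

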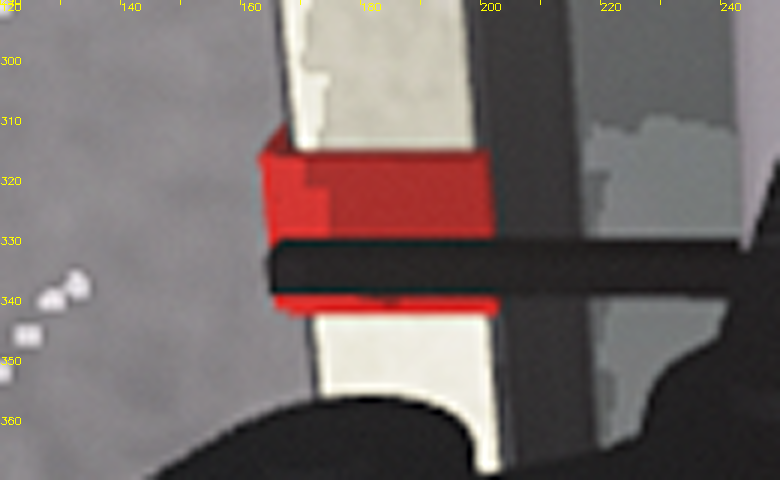

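View pics/w14R.png

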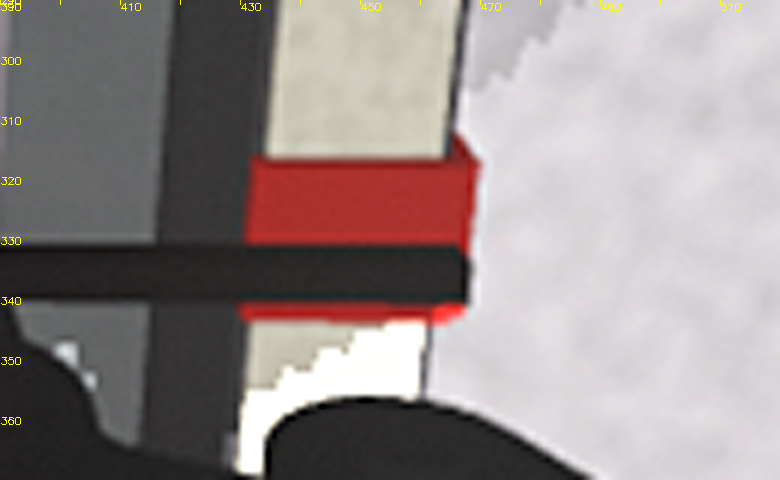

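Run:
```python
from h import *
np.set_printoptions(precision=2,suppress=True)
i=cams.camera_info('wrist')
g=np.array([np.cos(np.radians(12.95)),np.sin(np.radians(12.95)),0])
for zm in (44,44.5,45):
    r=[];w=[]
    for a,b,p in (((180,315.7),(180,342.3),(180,334.6)),((450,316.5),(450,343.4),(450,335.8))):
        A,B,P=unproj(i,a,zm),unproj(i,b,zm),unproj(i,p,49)
        w.append((B-A)@g); r.append(((A+B)/2-P)@g)
    print(zm,'width',w,'remaining',r)
```

```text
44 width [np.float64(12.428039163457), np.float64(12.572226052871187)] remaining [np.float64(0.1529166893468821), np.float64(0.035927878914018704)]
44.5 width [np.float64(12.389312766264018), np.float64(12.53305036205452)] remaining [np.float64(-0.11098004740441304), np.float64(-0.2276276868611645)]
45 width [np.float64(12.35058636907105), np.float64(12.49387467123797)] remaining [np.float64(-0.37487678415570813), np.float64(-0.49118325263645857)]
```

The pointers are within about 0.4 mm of the mark middle. I'll hold briefly to check for slip, and take a last look at the reader.

```bash
python3 -m jog '[{"dx":0,"dy":0,"dz":0,"rx":0,"ry":0,"rz":0,"grip":1},{"dx":0,"dy":0,"dz":0,"rx":0,"ry":0,"rz":0,"grip":1},{"dx":0,"dy":0,"dz":0,"rx":0,"ry":0,"rz":0,"grip":1},{"dx":0,"dy":0,"dz":0,"rx":0,"ry":0,"rz":0,"grip":1},{"dx":0,"dy":0,"dz":0,"rx":0,"ry":0,"rz":0,"grip":1},{"dx":0,"dy":0,"dz":0,"rx":0,"ry":0,"rz":0,"grip":1},{"dx":0,"dy":0,"dz":0,"rx":0,"ry":0,"rz":0,"grip":1},{"dx":0,"dy":0,"dz":0,"rx":0,"ry":0,"rz":0,"grip":1}]'
python3 - <<'E'
from h import *
im=cams.camera('wrist'); a=im[290:370,120:250]; b=im[290:370,390:520]
cv2.imwrite('pics/w15.png',cv2.resize(np.hstack([a,b]),None,fx=3,fy=3,interpolation=2)[:,:,::-1])
im=cams.camera('top'); cv2.imwrite('pics/t15.png',im[:,:,::-1])
E
```

```text
time: 19.6
position: [529.3, -266.0, 80.7]
eef_rot: [-0.081, 0.701, 0.081, 0.703]
ft_force: [9.4, 3.3, 0.9]
finger_gap: 0.217
```

View pics/w15.png

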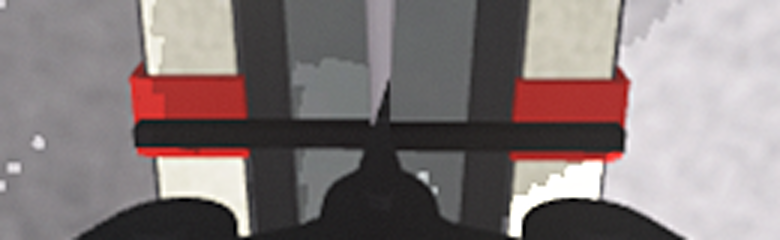

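View pics/t15.png

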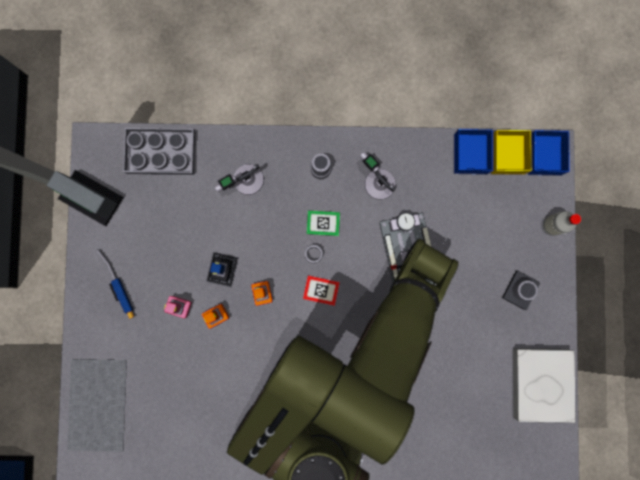

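The pointers sit steady over the red marks, since TCP and grip are unchanged after 0.8 s. The top view shows the reader in its dock at (220,268) and the bystanders unmoved. Handing in.

```bash
python3 -c "
from bench import job, read_state
print(job.sign_off()); s=read_state(); print(s['time'],s['position'].round(1))"
```

```text
the job is handed in; nothing more can be done
None
the job is handed in; nothing more can be done
```

I did the job as asked and handed it in at about 19.7 s of the 64 s, with the gripper still holding the gauge carriage open at the red marks. No verdict was reported.

- **Scan:** I took the blue reader from its dock and held it still for over a second, pointing straight down about 79 mm above the green card. My estimates of the code centre and of the reader's place in the grip differed by 2–3 mm, so centring is only good to about that.
- **Reader back in dock:** I set it down at its original pose and let go. The wrist, side and top pictures show it upright in the dock.
- **Gauge:** I gripped the post and pulled the carriage about 43 mm. The pointers came out within about 0.5 mm of the middle of the red marks. After another 0.8 s the position and grip had not changed, with a pull of about 10 N, which fits the spring.
- **Other objects:** In the last top view the loose measuring tools and steel parts look unmoved.

My first two move commands were refused because their rows lacked some keys; nothing moved. The top view's reader handle position was about 3 mm off the wrist camera's, so I used the midpoint. In the last top view the arm hid the carriage, so the pointer check rests on the wrist camera and the arm's travel.

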